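Box the macarons and find the full tea tin

TASK

A customer is buying the macarons and a tin of tea: take the scoop by its handle, tip all four macarons off it into the open pastry box without touching them with the gripper, and put the empty scoop back flat on the counter. Two of the three identical tea tins are empty display tins, so heft them to feel which one is full (clearly the heaviest), leaving the empty ones standing on the counter. Finish while holding the full tin up, upright and still, about 20 cm above the counter for the customer to see; do not let go of it, and do not knock the other things on the counter about.

Things in the scene. Friction and masses are not known exactly. Their poses are not given: they have to be found in the camera images.
- tea_tin_a: one of three identical closed steel tea tins with a blank brown card band: round, 61 mm across, 85 mm tall, upright. Origin: centre of its underside, z up. The full one (0.7 kg at most) is at least 2.3 N heavier than either empty one; the empties differ by up to 1.2 N. Nothing visible tells them apart; any may stand in any of the three places.
- tea_tin_b: one of three identical closed steel tea tins with a blank brown card band: round, 61 mm across, 85 mm tall, upright. Origin: centre of its underside, z up. The full one (0.7 kg at most) is at least 2.3 N heavier than either empty one; the empties differ by up to 1.2 N. Nothing visible tells them apart; any may stand in any of the three places.
- tea_tin_c: one of three identical closed steel tea tins with a blank brown card band: round, 61 mm across, 85 mm tall, upright. Origin: centre of its underside, z up. The full one (0.7 kg at most) is at least 2.3 N heavier than either empty one; the empties differ by up to 1.2 N. Nothing visible tells them apart; any may stand in any of the three places.
- scoop: loose steel scoop, 0.17 kg. Pan 130 mm long (x), 90 wide (y), floor 3 mm; back and side walls 32 mm high, falling to 8 at the front edge (x = +65 mm), which is open, no lip. Origin: underside of the pan centre; +x out of the front, z up. Level wooden handle at the back, 20 x 20 mm, x = -84 to -169 mm, axis 40 mm up. The macarons slide off once it is pitched front-down by 18 to 26 degrees.
- scoop_grip (a point): middle of the scoop's wooden handle, on the handle's axis (x = -115 mm, z = 40 mm in the scoop's frame); axes as the scoop's
- macaron_0: one of four cream-coloured macarons lying in the scoop: round, 40 mm across, 24 mm thick, 22 g. Origin: its middle; z is its round axis.
- macaron_1: one of four cream-coloured macarons lying in the scoop: round, 40 mm across, 24 mm thick, 22 g. Origin: its middle; z is its round axis.
- macaron_2: one of four cream-coloured macarons lying in the scoop: round, 40 mm across, 24 mm thick, 22 g. Origin: its middle; z is its round axis.
- macaron_3: one of four cream-coloured macarons lying in the scoop: round, 40 mm across, 24 mm thick, 22 g. Origin: its middle; z is its round axis.
- pastry_box: open square kraft-card box that does not move: 160 x 160 mm outside, walls 60 mm high and 3 mm thick, floor 3 mm. Origin: underside of its centre; the lid stands open along its +x side, leaning outward, its top 210 mm above the counter.
- honey_jar: glass jar with a lid, 57 mm across, 77 mm high, loose bystander. Origin: centre of its underside.
- egg_timer: kitchen timer with a ridge on top, 63 mm across, 52 mm high, loose bystander. Origin: centre of its underside.
Things that resemble listed ones, but are neither listed nor needed, are in the scene too. What is shaped like the macaron_3 but black or orange is not meant.

How it is judged:
On the way, in this order (a step that is already met when the one before it is completed fails the run):
1. the scoop is lifted and tipped over the pastry box (angle between scoop's own z axis and vertical above 0.35 rad and height (world z) of scoop above 0.04 m and horizontal distance between scoop and pastry_box below 0.22 m), for 0.1 s.
2. all four macarons lie in the pastry box and the empty scoop lies flat on the counter again, let go (x of macaron_0 in the frame of pastry_box between -0.08 and 0.08 m and y of macaron_0 in the frame of pastry_box between -0.08 and 0.08 m and z of each of macaron_0, macaron_1, macaron_2, macaron_3 in the frame of pastry_box below 0.055 m and x of macaron_1 in the frame of pastry_box between -0.08 and 0.08 m and y of macaron_1 in the frame of pastry_box between -0.08 and 0.08 m and x of macaron_2 in the frame of pastry_box between -0.08 and 0.08 m and y of macaron_2 in the frame of pastry_box between -0.08 and 0.08 m and x of macaron_3 in the frame of pastry_box between -0.08 and 0.08 m and y of macaron_3 in the frame of pastry_box between -0.08 and 0.08 m and height (world z) of scoop below 0.008 m and angle between scoop's own z axis and vertical below 0.08 rad and contact force between each of the arm, the fingers and scoop below 0.1 N), for 0.2 s.
At the end, for the whole second after the job is handed in: one tin is held in the fingers, upright within 0.3 rad and still, its underside over 120 mm up; the other two stand on the counter and each weighs under 3.7 N (they are the empties); all four macarons lie in the box below its rim; the scoop lies flat on the counter, let go (all of step 2 and ((height (world z) of tea_tin_a above 0.12 m and angle between tea_tin_a's own z axis and vertical below 0.3 rad and linear speed of tea_tin_a below 0.03 m/s and contact force between tea_tin_a and the fingers above 2 N and height (world z) of each of tea_tin_b, tea_tin_c below 0.006 m and angle between each of tea_tin_b, tea_tin_c's own z axis and vertical below 0.08 rad and contact force between tea_tin_b and anything else between 0.8 and 3.7 N and contact force between tea_tin_c and anything else between 0.8 and 3.7 N) or (height (world z) of tea_tin_b above 0.12 m and angle between tea_tin_b's own z axis and vertical below 0.3 rad and linear speed of tea_tin_b below 0.03 m/s and contact force between tea_tin_b and the fingers above 2 N and height (world z) of each of tea_tin_a, tea_tin_c below 0.006 m and angle between each of tea_tin_a, tea_tin_c's own z axis and vertical below 0.08 rad and contact force between tea_tin_a and anything else between 0.8 and 3.7 N and contact force between tea_tin_c and anything else between 0.8 and 3.7 N) or (height (world z) of tea_tin_c above 0.12 m and angle between tea_tin_c's own z axis and vertical below 0.3 rad and linear speed of tea_tin_c below 0.03 m/s and contact force between tea_tin_c and the fingers above 2 N and height (world z) of each of tea_tin_a, tea_tin_b below 0.006 m and angle between each of tea_tin_a, tea_tin_b's own z axis and vertical below 0.08 rad and contact force between tea_tin_a and anything else between 0.8 and 3.7 N and contact force between tea_tin_b and anything else between 0.8 and 3.7 N))); the arm keeps its last pose, push and grip.
It fails at once if the gripper touches a macaron (contact force between any of the arm, the fingers and macaron_0 above 0.3 N or contact force between any of the arm, the fingers and macaron_1 above 0.3 N or contact force between any of the arm, the fingers and macaron_2 above 0.3 N or contact force between any of the arm, the fingers and macaron_3 above 0.3 N).
It fails at once if the jar or the timer is pushed more than 40 mm or knocked over (distance of any of honey_jar, egg_timer from where it was at the start of the episode above 0.04 m or angle between any of honey_jar, egg_timer's own z axis and vertical above 0.5 rad).
It fails at once if a tea tin is knocked over (angle between any of tea_tin_a, tea_tin_b, tea_tin_c's own z axis and vertical above 0.7 rad).
It also fails if it takes over 72 s, if anything falls off the work surface, if the arm or the gripper's body presses on something with over 40 N, if the wrist force passes 120 N, or if a joint passes its speed limit or range.

ROBOT

A 7-joint arm with a two-finger parallel gripper is mounted at the origin on a cart in front of the work surface, level with it; the furniture and walls round the work are solid. World frame = base frame: x ahead of the robot, y to its left, z up, the work surface at z = 0. Lengths are in m, angles in rad, forces in N, time in s.
With the tool pointing down it reaches from about 0.4 to 0.85 m from the base axis. Payload 10.4 kg.
Tool frame: the origin (TCP) lies on the centre line of the jaws, within the pads' length; the fingertips stand 8 mm ahead of it and the grasp point (between the pads) lies 11 mm behind it (nose_length is the distance from the TCP to the fingertips, in m); z points along the fingers, y is the direction in which the jaws open and shut (so a half turn about z gives the same grasp; the last joint's range is limited). The gripper opens to 87 mm and grips with 3 to 60 N. Pads are 19 mm wide; open, the fingers measure 117 mm over their backs; the gripper's body (75 mm by 190 mm) begins 51 mm behind the grasp point.
Start: joints at [-1.295, 0.332, -0.065, 1.46, 0.022, 1.35, -0.088], TCP at [0.184, 0.597, 0.192] pointing down, gripper open.
Joint ranges: [-2.6, 2.6], [-0.5, 2.12], [-1.47, 1.34], [0.16, 2.42], [-1.27, 4.41], [0.06, 2.06], [-2.6, 2.6]. Speed limits (rad/s): [2.22, 2.22, 2.79, 2.79, 3.14, 3.14, 3.14].

INTERFACE

Orientations are given as [roll, pitch, yaw] about the fixed x, y, z axes, in that order (R = Rz(yaw) Ry(pitch) Rx(roll)).
In Python, from plant import get_obs, capture, job_done, boxes_of, masks_of, nose_length gives the robot as it stands. The module is installed in compiled form; this text tells all that it offers.
- The arm moves only by the tool apply_moves, never from a script. Its argument "commands" is a list of rows, each an object with "angular": the turn, a rotation vector about the world's x, y, z normalised to -1 to 1, where 1 is 120 degrees, a list of three; "xyz": the shift along the world's x, y, z normalised to -1 to 1, where 1 is 0.75 m, a list of three; "jaw": the opening, from -1 (shut) to 1 (fully open), so that 0 is half open. In form: [{"angular": [rx, ry, rz], "xyz": [dx, dy, dz], "jaw": jaw}, ...]. A call has 1 to 8 rows; each row is the pose to reach, as a shift and turn from the pose commanded when the call began; what a row does not reach only later rows make up. A row lasts 1/12 s, in which the tool goes at most 41.7 mm and 7.16 degrees, less where a joint would pass 70% of its speed; a pose out of reach is approached as far as the arm can. A call with a number of a shift or a turn outside -1 to 1 is refused whole. A call with a gripper value outside its range is refused whole. The fingers move at their own pace and stop on an object; the grip force is fixed at half the most. Time passes only in rows, so rows that repeat a pose let the fingers close. It gives the time, the measured TCP pose, the force and the opening at its end, in the units of the state.
- get_obs(): the state, without advancing time (a new reading comes with each control period).
- capture(name): name is "side" or "top"; returns a dict with "frame" (480x640x3 uint8, red, green, blue), "fx", "fy", "cx", "cy" (pixels), "extrinsics" (4x4, takes a point from camera to world coordinates). Camera axes: x right, y up, looking along -z (the intrinsics and any distortion apply to the point x, -y, -z); pixel columns grow to the right and rows downward; lengths in m; the calibration is good to about 2 mm. A picture is of the moment at which its call begins. There is no depth.
- job_done(): hands the job in, once; it reports no verdict.
Trained networks look in a picture, given as the dict that the camera call returned (one of the last four; its "shot" number tells which), for a name from the list of things; names that differ only in an ending like _2 or _b are one class to them, and where a whole thing is asked for, a point or a joint stands for the part that bears it (a point fixed in the world has none). Each returns a list of dicts, best first, with "p" (0 to 1); they miss things now and then, are a little off and sometimes report something else, mostly with a low value. They report only what shows in the picture. A call takes as long as a camera call. They do not tell look-alikes from the thing itself.
- boxes_of(picture, name): "rect" ([left, top, right, bottom] in pixels, round what is visible of it).
- masks_of(picture, name): "pixels" (480x640 bool, what is visible of it) and "rect" ([left, top, right, bottom] in pixels, round what is visible of it).
The state is a dict: "time": time; "joint_pos": joint angles; "qvel": joint speeds; "joint_torque": joint torques, N m; "position": TCP position; "tcp_rot": TCP orientation; "wrist_force": force on the tool from outside, world axes, zero at the start; "torque": the same for the moment, N m; "width": opening from 0.0 (shut) to 1.0 (fully open).
Only numpy, scipy, OpenCV 4.12 (cv2) and the standard library are available. Lean on these libraries where they do the work, as an engineer would, in place of code of your own. Each camera call takes 0.05 s, during which the arm holds its last target. There are 200 camera calls.

## Working session

There is one attempt and no reset: what is moved stays moved. The work goes in short steps, Python scripts to look and compute and a tool call to move; the robot and the scene stay as the last step left them, time stands still between calls to the robot, and variables do not carry over. Pictures are saved under pics/ and viewed, about 8 in all and at most 12, crops included, and the job is handed in when it is done.

Besides the shell and the picture viewer there is one more tool, called after "Call:" by a JSON object that holds its "method" and its "body". apply_moves: Moves the arm, as the interface text tells. Its arguments: {"type":"object","properties":{"commands":{"type":"array","items":{"type":"object","properties":{"angular":{"type":"array","items":{"type":"number","minimum":-1,"maximum":1}},"xyz":{"type":"array","items":{"type":"number","minimum":-1,"maximum":1}},"jaw":{"type":"number"}}}}},"required":["commands"]}

```bash
mkdir -p pics; cat > h.py <<'E'
import numpy as np, cv2
from plant import *
def ray(c,u,v):
    E=np.array(c["extrinsics"]); d=np.array([(u-c["cx"])/c["fx"],-(v-c["cy"])/c["fy"],-1.0])
    return E[:3,3],E[:3,:3]@d
def at(c,u,v,z):
    o,d=ray(c,u,v); return o+d*(z-o[2])/d[2]
def proj(c,p):
    E=np.array(c["extrinsics"]); q=E[:3,:3].T@(np.array(p)-E[:3,3]); return c["cx"]+c["fx"]*q[0]/-q[2], c["cy"]-c["fy"]*q[1]/-q[2]
def save(c,n): cv2.imwrite(f"pics/{n}.png",c["frame"][:,:,::-1])
E
python3 - <<'E'
from h import *
for n in("top","side"):
    c=capture(n); save(c,n+"0"); print(n,c["fx"],c["fy"],c["cx"],c["cy"],[k for k in c],np.round(c["extrinsics"],3).tolist())
    for k in ("tea_tin_a","scoop","scoop_grip","macaron_0","pastry_box","honey_jar","egg_timer"):
        for b in boxes_of(c,k):
            if b["p"]>.2: print(k,round(b["p"],2),np.round(b["rect"]).tolist())
print(get_obs())
E
```

```text
top 480.223430772285 480.223430772285 311.89133038922796 240.75069199437831 ['frame', 'fx', 'fy', 'cx', 'cy', 'extrinsics', 'shot'] [[-0.036, 0.976, -0.215, 0.376], [-0.999, -0.035, 0.008, -0.02], [0.0, 0.215, 0.977, 1.08], [0.0, 0.0, 0.0, 1.0]]
tea_tin_a 0.66 [221.0, 306.0, 252.0, 334.0]
tea_tin_a 0.59 [174.0, 302.0, 208.0, 328.0]
tea_tin_a 0.58 [132.0, 313.0, 170.0, 340.0]
scoop 0.7 [273.0, 280.0, 384.0, 330.0]
scoop_grip 0.73 [277.0, 274.0, 382.0, 329.0]
macaron_0 0.77 [350.0, 142.0, 366.0, 163.0]
macaron_0 0.68 [350.0, 303.0, 367.0, 321.0]
macaron_0 0.62 [378.0, 154.0, 396.0, 176.0]
macaron_0 0.6 [320.0, 288.0, 341.0, 308.0]
macaron_0 0.48 [344.0, 283.0, 361.0, 301.0]
pastry_box 0.6 [416.0, 186.0, 514.0, 332.0]
honey_jar 0.75 [378.0, 182.0, 403.0, 212.0]
egg_timer 0.63 [355.0, 329.0, 381.0, 359.0]
side 533.3599617002039 533.3599617002039 321.3816686414988 234.82188648320982 ['frame', 'fx', 'fy', 'cx', 'cy', 'extrinsics', 'shot'] [[-0.871, -0.306, 0.385, 1.183], [0.492, -0.514, 0.703, 1.03], [-0.017, 0.801, 0.599, 0.979], [0.0, 0.0, 0.0, 1.0]]
tea_tin_a 0.8 [396.0, 241.0, 418.0, 2
[... 449 characters left out ...]
e': 0.8, 'joint_pos': array([-1.29461387,  0.33218246, -0.06471734,  1.46009234,  0.02160002,
        1.34988958, -0.08849877]), 'qvel': array([-1.31758298e-03, -5.35422534e-04,  7.13931895e-05,  7.03078120e-04,
        9.48661041e-04,  9.30423214e-04,  2.09356722e-04]), 'joint_torque': array([-1.01398525e-04, -6.22985458e+01,  2.45997385e-02, -3.90100157e+01,
       -6.10253471e-02,  3.16534680e-02,  2.62111126e-05]), 'position': array([0.18395384, 0.59734994, 0.19239019]), 'tcp_rot': array([ 3.14147084e+00, -2.68557956e-05,  2.84283090e+00]), 'wrist_force': array([ 0.18376175, -0.07670811,  0.71224888]), 'torque': array([-0.04135915,  0.03777731,  0.00927894]), 'width': 1.0035088483130385}
```

View pics/top0.png

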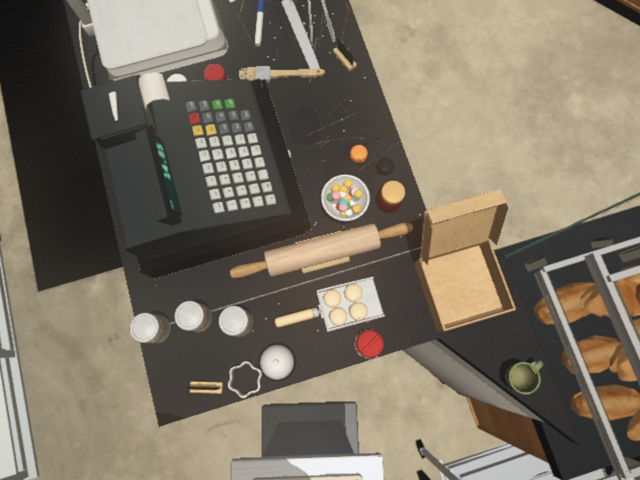

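View pics/side0.png

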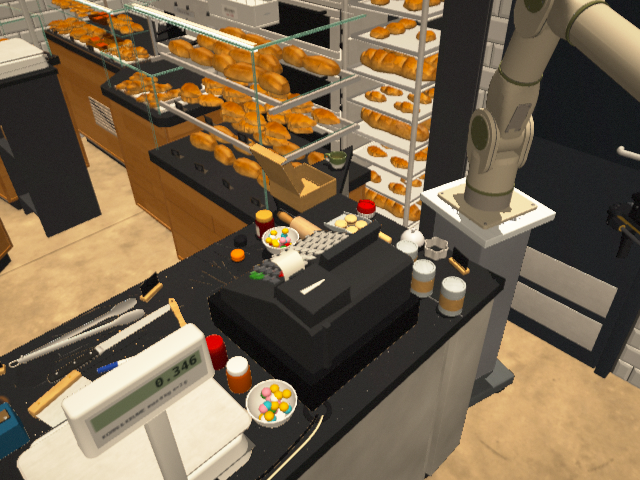

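The top view shows the scoop (handle to the left, about 297,318; pan about 350,305) with 4 macarons. The pastry box is at about 465,285, the tins at (150,328), (192,317) and (235,321), the timer at (370,343) and the jar at (392,195). A rolling pin lies just behind the scoop.

```bash
python3 - <<'E'
from h import *
c=capture("top"); s=capture("side")
cv2.imwrite("pics/crop.png",cv2.resize(c["frame"][170:380,250:520][:,:,::-1],None,fx=2.9,fy=2.8,interpolation=cv2.INTER_CUBIC))
def cen(m):
    cn,_=cv2.findContours(m.astype(np.uint8),0,2); k=max(cn,key=cv2.contourArea); return cv2.minAreaRect(k)
for k in ("scoop","scoop_grip","macaron_0","pastry_box","tea_tin_a","honey_jar","egg_timer"):
    for b in masks_of(c,k):
        if b["p"]<.3: continue
        r=cen(b["pixels"]); v,u=np.argwhere(b["pixels"]).mean(0)
        print(k,round(b["p"],2),np.round(r[0]),np.round(r[1]),round(r[2]),"cen",round(u,1),round(v,1),"z0",np.round(at(c,u,v,0)[:2],3),"z.08",np.round(at(c,u,v,.08)[:2],3),np.round(cv2.boxPoints(r)).tolist())
E
```

```text
scoop 0.94 [326. 309.] [ 42. 107.] 76 cen 337.9 306.7 z0 [ 0.461 -0.082] z.08 [ 0.455 -0.077] [[269.0, 301.0], [373.0, 276.0], [383.0, 316.0], [280.0, 342.0]]
scoop_grip 0.71 [326. 308.] [ 43. 107.] 77 cen 339.7 305.8 z0 [ 0.463 -0.086] z.08 [ 0.456 -0.081] [[269.0, 299.0], [373.0, 275.0], [383.0, 317.0], [279.0, 342.0]]
macaron_0 0.83 [353. 292.] [17. 17.] 45 cen 352.9 292.2 z0 [ 0.492 -0.117] z.08 [ 0.484 -0.11 ] [[341.0, 292.0], [353.0, 280.0], [365.0, 292.0], [353.0, 304.0]]
macaron_0 0.79 [358. 154.] [17. 16.] 90 cen 358.2 153.2 z0 [ 0.825 -0.148] z.08 [ 0.792 -0.139] [[350.0, 145.0], [366.0, 145.0], [366.0, 162.0], [350.0, 162.0]]
macaron_0 0.72 [332. 298.] [18. 17.] 90 cen 331.5 298.0 z0 [ 0.481 -0.069] z.08 [ 0.473 -0.065] [[323.0, 289.0], [340.0, 289.0], [340.0, 307.0], [323.0, 307.0]]
macaron_0 0.65 [385. 166.] [17. 16.] 90 cen 384.9 165.7 z0 [ 0.791 -0.21 ] z.08 [ 0.76  -0.196] [[377.0, 157.0], [393.0, 157.0], [393.0, 174.0], [377.0, 174.0]]
macaron_0 0.57 [337. 316.] [17. 16.] 45 cen 337.4 315.8 z0 [ 0.441 -0.08 ] z.08 [ 0.436 -0.076] [[326.0, 316.0], [337.0, 304.0], [349
[... 607 characters left out ...]
.0, 312.0], [169.0, 312.0], [169.0, 342.0], [129.0, 342.0]]
tea_tin_a 0.6 [235. 321.] [32. 30.] 45 cen 234.7 320.8 z0 [0.438 0.149] z.08 [0.434 0.136] [[213.0, 320.0], [234.0, 299.0], [257.0, 322.0], [236.0, 343.0]]
honey_jar 0.68 [326. 309.] [ 42. 106.] 75 cen 338.3 305.7 z0 [ 0.463 -0.083] z.08 [ 0.457 -0.078] [[269.0, 302.0], [372.0, 275.0], [383.0, 316.0], [280.0, 343.0]]
honey_jar 0.66 [390. 196.] [25. 33.] 27 cen 389.8 196.3 z0 [ 0.714 -0.216] z.08 [ 0.689 -0.202] [[371.0, 205.0], [386.0, 176.0], [408.0, 187.0], [394.0, 216.0]]
egg_timer 0.69 [369. 343.] [28. 26.] 90 cen 368.8 342.9 z0 [ 0.379 -0.146] z.08 [ 0.379 -0.137] [[356.0, 329.0], [382.0, 329.0], [382.0, 357.0], [356.0, 357.0]]
```

View pics/crop.png

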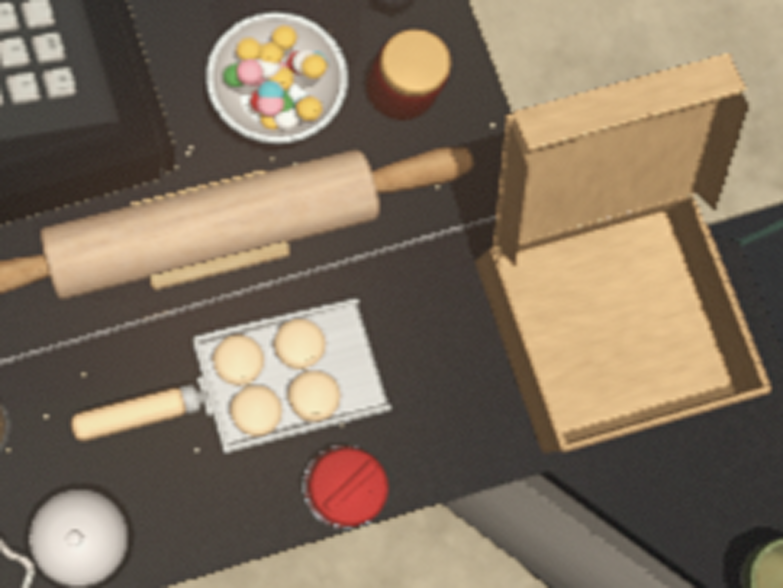

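```bash
python3 - <<'E'
from h import *
c=capture("top")
f=lambda x,y,z: at(c,250+x/2.9,170+y/2.8,z)[:2]
P=lambda n,*a: print(n,np.round(f(*a),3))
hb,hf=f(76,427,.045),f(185,401,.045)
d=hf-hb; print("handle",hb,hf,np.linalg.norm(d),np.degrees(np.arctan2(d[1],d[0])))
fl,fr,bl,br=f(357,300,.01),f(388,408,.01),f(195,338,.032),f(227,452,.032)
print("pan",fl,fr,bl,br,np.linalg.norm(fl-fr),np.linalg.norm(bl-br),np.linalg.norm((fl+fr-bl-br)/2)); d=(fl+fr-bl-br)/2; print((fl+fr+bl+br)/4,np.degrees(np.arctan2(d[1],d[0])))
a,b,e=f(562,450,.06),f(768,388,.06),f(485,258,.06)
for q in (a,b,e): print("box",q)
print(np.linalg.norm(a-b),np.linalg.norm(a-e),(b+e)/2,np.degrees(np.arctan2(*(e-a)[::-1])),np.degrees(np.arctan2(*(a-b)[::-1])))
# side check
s=capture("side")
cv2.imwrite("pics/sc.png",cv2.resize(s["frame"][130:340,230:490][:,:,::-1],None,fx=3,fy=2.8,interpolation=cv2.INTER_CUBIC))
E
```

```text
handle [0.42880797 0.05329362] [ 0.44547473 -0.02734569] 0.08234366078991712 -78.32237728208568
pan [ 0.52316973 -0.16360375] [ 0.43675132 -0.18171918] [ 0.4947562  -0.03677217] [ 0.40650827 -0.05705417] 0.08829671804432154 0.09054864102945237 0.1291231327815588
[ 0.46529638 -0.10978732] -76.87158546882866
box [ 0.39841895 -0.29734674]
box [ 0.4388037  -0.45153671]
box [ 0.54536244 -0.25401399]
0.1593909506832723 0.15319959795965982 [ 0.49208307 -0.35277535] 16.430472508782955 104.67697123375265
```

View pics/sc.png

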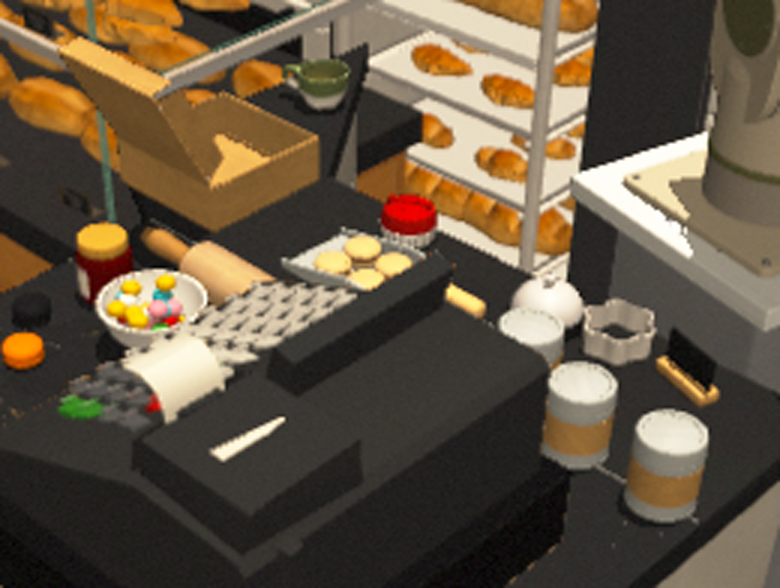

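The side crop shows the box standing level with the counter, the three tins in a row in front of the register, and a knobbed pot (a bystander) near the right-hand tin. The scoop is at about (0.465, -0.110), yaw -77°. The box centre is at about (0.492, -0.353), yaw 15°.

Call:
{"method": "apply_moves", "body": {"commands": [{"xyz": [0.235, -0.356, 0.01], "angular": [0, 0, -0.25], "jaw": 1}, {"xyz": [0.235, -0.356, 0.01], "angular": [0, 0, -0.25], "jaw": 1}, {"xyz": [0.235, -0.356, 0.01], "angular": [0, 0, -0.25], "jaw": 1}, {"xyz": [0.235, -0.356, 0.01], "angular": [0, 0, -0.25], "jaw": 1}, {"xyz": [0.235, -0.356, 0.01], "angular": [0, 0, -0.25], "jaw": 1}, {"xyz": [0.235, -0.356, 0.01], "angular": [0, 0, -0.25], "jaw": 1}, {"xyz": [0.235, -0.356, 0.01], "angular": [0, 0, -0.25], "jaw": 1}, {"xyz": [0.235, -0.356, 0.01], "angular": [0, 0, -0.25], "jaw": 1}]}}

```text
time: 2.02
position: [0.3624, 0.3268, 0.2003]
tcp_rot: [3.141, 0.0, 2.316]
wrist_force: [0.9, 0.1, -0.0]
width: 1.002
```

Call:
{"method": "apply_moves", "body": {"commands": [{"xyz": [0.108, -0.452, -0.04], "angular": [0, 0, -0.25], "jaw": 1}, {"xyz": [0.108, -0.452, -0.04], "angular": [0, 0, -0.25], "jaw": 1}, {"xyz": [0.108, -0.452, -0.04], "angular": [0, 0, -0.25], "jaw": 1}, {"xyz": [0.108, -0.452, -0.04], "angular": [0, 0, -0.25], "jaw": 1}, {"xyz": [0.108, -0.452, -0.04], "angular": [0, 0, -0.25], "jaw": 1}, {"xyz": [0.108, -0.452, -0.04], "angular": [0, 0, -0.25], "jaw": 1}, {"xyz": [0.108, -0.452, -0.107], "angular": [0, 0, -0.25], "jaw": 1}, {"xyz": [0.108, -0.452, -0.107], "angular": [0, 0, -0.25], "jaw": 1}]}}

```text
time: 2.68
position: [0.4357, 0.0165, 0.1365]
tcp_rot: [3.138, -0.001, 1.795]
wrist_force: [0.6, 0.2, -1.4]
width: 0.998
```

```bash
python3 - <<'E'
from h import *
o=get_obs(); print(o["position"],o["tcp_rot"],np.round(o["joint_pos"],2))
c=capture("top")
cv2.imwrite("pics/a.png",cv2.resize(c["frame"][240:380,230:430][:,:,::-1],None,fx=3,fy=3,interpolation=cv2.INTER_CUBIC))
E
```

```text
[0.43571529 0.01646156 0.13651693] [ 3.13805825e+00 -8.75442216e-04  1.79501557e+00] [-0.7  -0.09  0.54  2.03  0.05  1.18  0.05]
```

View pics/a.png

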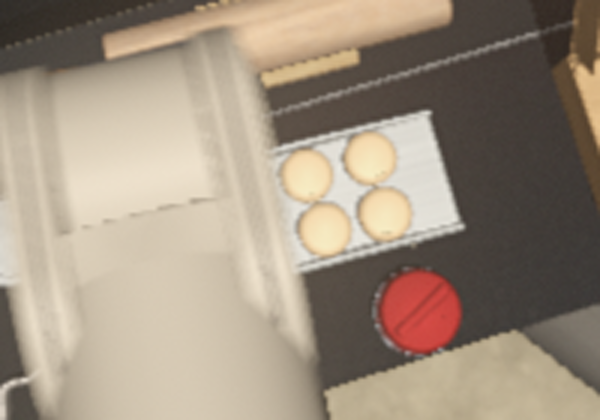

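Call:
{"method": "apply_moves", "body": {"commands": [{"xyz": [0, 0, 0], "angular": [0, 0, 0], "jaw": 1}, {"xyz": [0, 0, 0], "angular": [0, 0, 0], "jaw": 1}]}}

```text
time: 2.9
position: [0.4347, 0.0182, 0.136]
tcp_rot: [-3.141, -0.0, 1.794]
wrist_force: [0.3, -0.5, 0.9]
width: 1.003
```

Call:
{"method": "apply_moves", "body": {"commands": [{"xyz": [0.011, -0.041, 0], "angular": [0, 0, 0], "jaw": 1}, {"xyz": [0.011, -0.041, -0.04], "angular": [0, 0, 0], "jaw": 1}, {"xyz": [0.011, -0.041, -0.08], "angular": [0, 0, 0], "jaw": 1}, {"xyz": [0.011, -0.041, -0.12], "angular": [0, 0, 0], "jaw": 1}, {"xyz": [0.011, -0.041, -0.143], "angular": [0, 0, 0], "jaw": 1}, {"xyz": [0.011, -0.041, -0.143], "angular": [0, 0, 0], "jaw": 1}]}}

```text
time: 3.4
position: [0.441, -0.0112, 0.0263]
tcp_rot: [-3.137, 0.0, 1.798]
wrist_force: [-0.4, -0.7, -1.2]
width: 0.999
```

Call:
{"method": "apply_moves", "body": {"commands": [{"xyz": [0, 0, 0], "angular": [0, 0, 0], "jaw": -1}, {"xyz": [0, 0, 0], "angular": [0, 0, 0], "jaw": -1}, {"xyz": [0, 0, 0], "angular": [0, 0, 0], "jaw": -1}, {"xyz": [0, 0, 0], "angular": [0, 0, 0], "jaw": -1}, {"xyz": [0, 0, 0], "angular": [0, 0, 0], "jaw": -1}, {"xyz": [0, 0, 0], "angular": [0, 0, 0], "jaw": -1}, {"xyz": [0, 0, 0], "angular": [0, 0, 0], "jaw": -1}, {"xyz": [0, 0, 0], "angular": [0, 0, 0], "jaw": -1}]}}

```text
time: 4.07
position: [0.4431, -0.0124, 0.0289]
tcp_rot: [3.141, -0.0, 1.796]
wrist_force: [-1.0, -1.4, -0.5]
width: 0.478
```

Call:
{"method": "apply_moves", "body": {"commands": [{"xyz": [0, 0, 0], "angular": [0, 0, 0], "jaw": -1}, {"xyz": [0, 0, 0], "angular": [0, 0, 0], "jaw": -1}, {"xyz": [0, 0, 0], "angular": [0, 0, 0], "jaw": -1}, {"xyz": [0, 0, 0], "angular": [0, 0, 0], "jaw": -1}, {"xyz": [0, 0, 0], "angular": [0, 0, 0], "jaw": -1}, {"xyz": [0, 0, 0], "angular": [0, 0, 0], "jaw": -1}, {"xyz": [0, 0, 0], "angular": [0, 0, 0], "jaw": -1}, {"xyz": [0, 0, 0], "angular": [0, 0, 0], "jaw": -1}]}}

```text
time: 4.73
position: [0.443, -0.0125, 0.0288]
tcp_rot: [3.142, 0.0, 1.796]
wrist_force: [-0.3, 0.5, 0.2]
width: 0.009
```

```bash
python3 - <<'E'
from h import *
print(nose_length if not callable(nose_length) else nose_length())
c=capture("top");s=capture("side")
A=cv2.resize(c["frame"][240:380,230:430][:,:,::-1],(600,420),interpolation=cv2.INTER_CUBIC)
B=cv2.resize(s["frame"][180:260,310:430][:,:,::-1],(600,400),interpolation=cv2.INTER_CUBIC)
cv2.imwrite("pics/b.png",cv2.resize(np.vstack([A,B]),(440,600)))
E
```

```text
0.008
```

View pics/b.png

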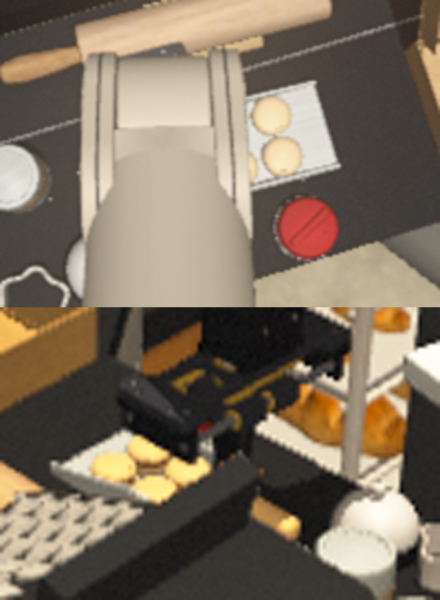

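```bash
python3 - <<'E'
from h import *
s=capture("side");c=capture("top")
m=lambda p:(lambda q:np.round(((q[0]-310)*3.667,307+(q[1]-180)*3.66)))(proj(s,p))
u=np.array([.22,-.9755,0]);n=np.array([.9755,.22,0]);o=np.array([.465,-.11,0])
for x in(-169,-126,-100,-84): print("handle top",x,m(o+u*x/1000+[0,0,.05]))
for l in(-45,45):
  for x,z in((-65,32),(65,8)): print("pan",x,l,m(o+u*x/1000+n*l/1000+[0,0,z/1000]))
t=get_obs()["position"]; print("tcp",m(t),"tip",m(t-[0,0,.008]),"+6cm",m(t+[0,0,.06]))
E
```

```text
handle top -169 [290. 521.]
handle top -126 [250. 497.]
handle top -100 [226. 484.]
handle top -84 [212. 475.]
pan -65 -45 [232. 461.]
pan 65 -45 [123. 421.]
pan -65 45 [155. 506.]
pan 65 45 [ 48. 462.]
tcp [225. 505.] tip [225. 513.] +6cm [228. 444.]
```

Call:
{"method": "apply_moves", "body": {"commands": [{"xyz": [0, 0, 0.01], "angular": [0, 0, 0], "jaw": -1}, {"xyz": [0, 0, 0.02], "angular": [0, 0, 0], "jaw": -1}, {"xyz": [0, 0, 0.03], "angular": [0, 0, 0], "jaw": -1}, {"xyz": [0, 0, 0.04], "angular": [0, 0, 0], "jaw": -1}, {"xyz": [0, 0, 0.04], "angular": [0, 0, 0], "jaw": -1}, {"xyz": [0, 0, 0.04], "angular": [0, 0, 0], "jaw": -1}]}}

```text
time: 5.43
position: [0.4435, -0.0122, 0.0594]
tcp_rot: [3.14, -0.0, 1.796]
wrist_force: [0.1, -0.2, -0.6]
width: 0.003
```

```bash
python3 - <<'E'
from h import *
o=get_obs(); print(o["wrist_force"],o["torque"],o["position"],o["width"])
c=capture("top");s=capture("side")
A=cv2.resize(c["frame"][240:380,230:430][:,:,::-1],(600,420),interpolation=cv2.INTER_CUBIC)
B=cv2.resize(s["frame"][175:255,320:420][:,:,::-1],(725,580),interpolation=cv2.INTER_CUBIC)
cv2.imwrite("pics/c.png",B); cv2.imwrite("pics/c2.png",A)
for n,k in((c,"top"),(s,"side")):
  for b in boxes_of(n,"scoop")[:1]: print(k,b)
  for b in boxes_of(n,"macaron_0")[:6]: print(k,b)
E
```

```text
[ 0.09814787 -0.21048278 -0.57635698] [-0.14261377  0.06884986 -0.0026162 ] [ 0.44350851 -0.01223659  0.05940273] 0.0029532343530325384
top {'rect': [341.9, 277.6, 384.9, 326.2], 'p': 0.84}
top {'rect': [351.4, 143.2, 364.1, 160.9], 'p': 0.8}
top {'rect': [378.7, 156.6, 393.5, 175.0], 'p': 0.65}
top {'rect': [343.3, 281.6, 362.2, 300.8], 'p': 0.58}
side {'rect': [324.2, 211.9, 393.8, 242.3], 'p': 0.94}
side {'rect': [332.5, 219.9, 348.0, 227.6], 'p': 0.67}
side {'rect': [232.8, 231.6, 241.8, 248.3], 'p': 0.64}
side {'rect': [345.1, 212.2, 353.4, 223.5], 'p': 0.63}
side {'rect': [346.3, 225.2, 354.2, 233.7], 'p': 0.58}
side {'rect': [234.7, 250.6, 243.8, 261.8], 'p': 0.42}
```

View pics/c.png

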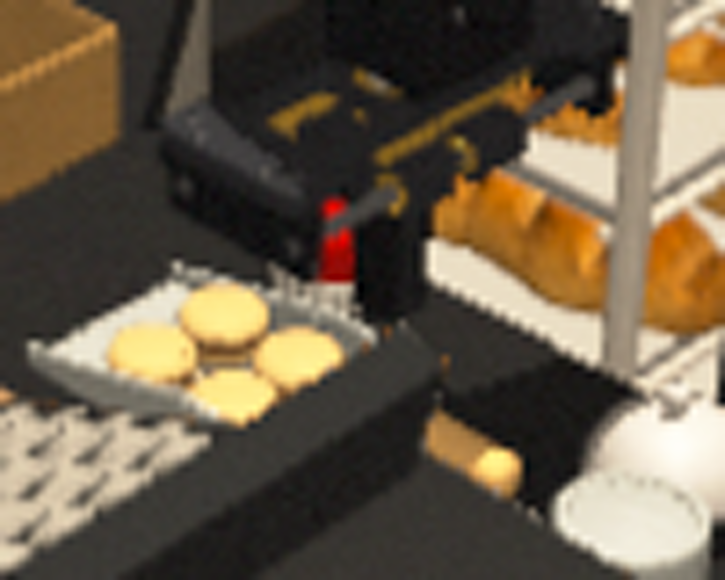

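```bash
python3 - <<'E'
from h import *
c=capture("top");s=capture("side")
a=cv2.imread("pics/side0.png");b=s["frame"][:,:,::-1]
save(s,"side_now")
x=cv2.resize(a[215:250,365:405],(400,350),interpolation=cv2.INTER_NEAREST);y=cv2.resize(b[215:250,365:405],(400,350),interpolation=cv2.INTER_NEAREST)
cv2.imwrite("pics/d.png",np.hstack([x,y]))
d=np.abs(a.astype(int)-b).sum(2)
print("pan diff",d[210:232,322:350].mean(),"handle end",d[232:244,380:393].mean(), "ref", d[260:320,410:465].mean())
for n in("side0","side_now"):
    im=cv2.imread(f"pics/{n}.png").astype(int); r=im[228:246,378:396]
    m=(r[:,:,2]-r[:,:,0])>50; v,u=np.argwhere(m).T; print(n,m.sum(),u.mean()+378,v.mean()+228,u.max()+378,v.max()+228,v.min()+228)
    
E
```

```text
pan diff 3.801948051948052 handle end 85.6474358974359 ref 4.871212121212121
side0 95 384.63157894736844 237.1157894736842 391 243 231
side_now 86 384.93023255813955 237.48837209302326 391 243 232
```

View pics/d.png

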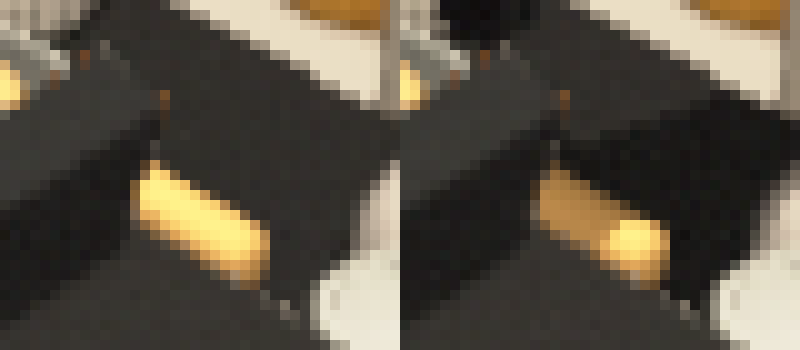

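Call:
{"method": "apply_moves", "body": {"commands": [{"xyz": [0, 0, 0.05], "angular": [0, 0, 0], "jaw": -1}, {"xyz": [0, 0, 0.1], "angular": [0, 0, 0], "jaw": -1}, {"xyz": [0, 0, 0.13], "angular": [0, 0, 0], "jaw": -1}, {"xyz": [0, 0, 0.13], "angular": [0, 0, 0], "jaw": -1}, {"xyz": [0, 0, 0.13], "angular": [0, 0, 0], "jaw": -1}]}}

```text
time: 6.25
position: [0.4438, -0.0122, 0.1572]
tcp_rot: [3.139, -0.0, 1.796]
wrist_force: [-0.6, -0.8, -0.9]
width: -0.0
```

```bash
python3 - <<'E'
from h import *
s=capture("side"); p=get_obs()["position"]; print(p)
B=s["frame"][145:245,310:430][:,:,::-1].copy()
B=cv2.resize(B,(720,600),interpolation=cv2.INTER_CUBIC)
for q,col in((p,(0,255,0)),(p-[0,0,.008],(0,0,255)),(p+[0,0,.062],(255,0,0))):
    x=proj(s,q); cv2.circle(B,(int((x[0]-310+.5)*6),int((x[1]-145+.5)*6)),4,col,-1)
cv2.imwrite("pics/e.png",B)
E
```

```text
[ 0.44292636 -0.01234133  0.1560023 ]
```

View pics/e.png

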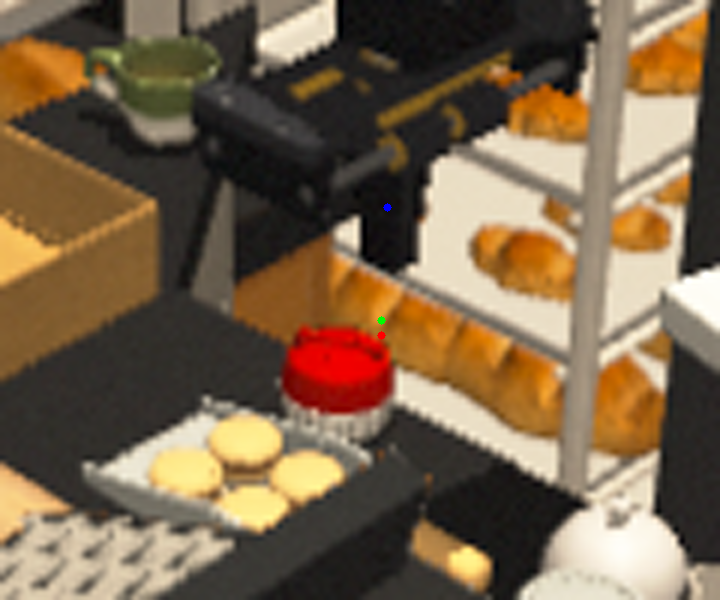

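```bash
python3 - <<'E'
from h import *
c=capture("top"); p=get_obs()["position"]
k=5
B=cv2.resize(c["frame"][215:335,240:400][:,:,::-1],None,fx=k,fy=k,interpolation=cv2.INTER_CUBIC)
u=np.array([.224,-.9746,0]);n=np.array([.9746,.224,0])
for dz,col in((.062,(0,255,0)),(.102,(0,0,255))):
    P=[p+[0,0,dz]+n*a+u*b for a,b in((-.095,-.0375),(.095,-.0375),(.095,.0375),(-.095,.0375))]
    q=np.array([proj(c,x) for x in P]); q=((q-[240,215]+.5)*k).astype(np.int32); cv2.polylines(B,[q],True,col,1)
cv2.imwrite("pics/f.png",B)
E
```

View pics/f.png

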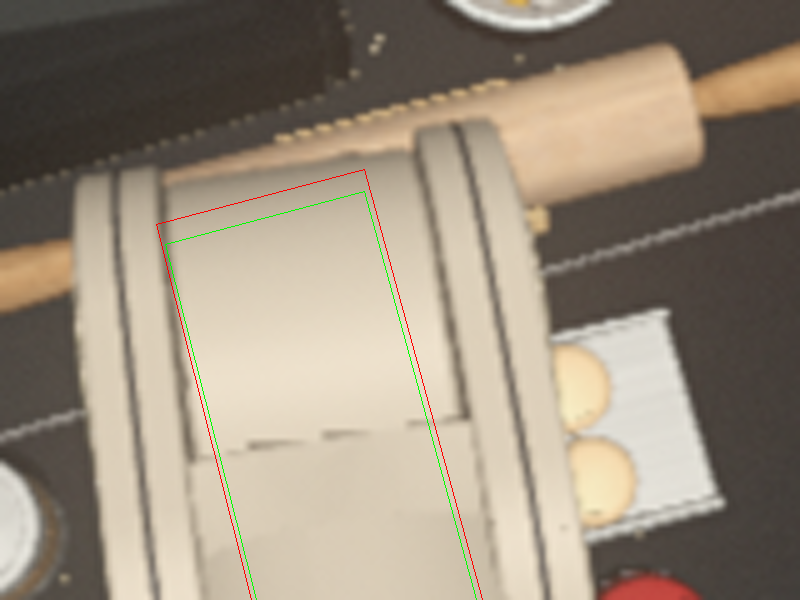

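```bash
python3 - <<'E'
from h import *
c=capture("top"); s=capture("side"); p0=np.array([.443,-.0125,.0288])
u=np.array([.224,-.9746,0]);n=np.array([.9746,.224,0])
for z in (.091,.13,.17):
    for b in(-.0375,.0375): print(z,b,np.round(proj(c,[*(p0+n*.095+u*b)[:2],z]),1))
im=cv2.imread("pics/b.png"); print(im[38:62,140:200:4].sum(2)//3)
p=get_obs()["position"]
# side tip observed px
t=np.array([310+390/6-.5,145+262/6-.5]); print("side tip ray at z:",[(z,np.round(at(s,*t,z)[:2],3)) for z in(.148,.16,.17,.18,.19,.2)], p)
E
```

```text
0.091 -0.0375 [277.5 273.3]
0.091 0.0375 [312.3 264.1]
0.13 -0.0375 [276.1 270.4]
0.13 0.0375 [312.4 260.9]
0.17 -0.0375 [274.6 267.2]
0.17 0.0375 [312.4 257.3]
[[204 204 203 203 203 204 202 201 202 200 197 195 192 189 186]
 [204 202 201 201 201 203 201 202 203 199 192 193 189 186 182]
 [203 199 200 200 200 202 201 199 198 190 181 189 185 182 177]
 [202 199 199 199 200 202 202 193 184 170 161 184 181 178 173]
 [201 198 198 199 200 200 199 181 164 147 139 177 176 174 170]
 [200 198 197 197 201 193 185 160 138 121 117 166 172 170 167]
 [200 198 197 196 199 184 164 138 118 105 104 156 169 168 166]
 [199 197 196 188 186 163 137 117 101  94  95 143 168 165 163]
 [198 198 196 178 166 139 113 105  96  93  95 132 167 164 160]
 [197 190 184 159 140 118 101  96  94  94  97 121 163 161 154]
 [196 180 166 139 119 108 104  94  95  97  98 114 159 157 149]
 [187 161 142 119 103 106 117  95  98  98  99 108 153 153 143]
 [168 140 122 105  97 113 133  96  99  95  99 103 147 146 132]
 [145 119 107  98  98 120 145  97  99  95  98 101 140 142 129]
 [122 105  98  95  97 117 141  98  99 101  96  99 131 146 145]
 [106  99  96  97  98 109 126  99 100 109  96  98 123 151 163]
 [ 96  94  94  97  98 102 112  99 101 114  98 100 116 147 165]
 [ 96  96  96  98  98  99 104 101 104 114 102 104 113 137 152]
 [100 101 102 103 104 103 105 107 111 117 111 112 116 131 140]
 [109 110 110 112 113 112 114 115 119 122 120 121 123 130 134]
 [118 119 120 122 122 123 126 125 128 128 129 130 131 132 132]
 [124 126 127 129 129 130 133 132 134 134 136 136 137 137 137]
 [132 134 135 136 137 137 140 140 140 141 142 142 143 144 143]
 [138 139 140 140 141 142 144 144 145 145 146 147 148 148 147]]
side tip ray at z: [(0.148, array([ 0.403, -0.065])), (0.16, array([ 0.414, -0.049])), (0.17, array([ 0.423, -0.036])), (0.18, array([ 0.433, -0.022])), (0.19, array([ 0.442, -0.009])), (0.2, array([0.452, 0.004]))] [ 0.44222562 -0.0125769   0.15509401]
```

Call:
{"method": "apply_moves", "body": {"commands": [{"xyz": [0, 0, -0.05], "angular": [0, 0, 0], "jaw": 1}, {"xyz": [0, 0, -0.1], "angular": [0, 0, 0], "jaw": 1}, {"xyz": [0, 0, -0.12], "angular": [0, 0, 0], "jaw": 1}, {"xyz": [0, 0, -0.12], "angular": [0, 0, 0], "jaw": 1}, {"xyz": [0, 0, -0.12], "angular": [0, 0, 0], "jaw": 1}, {"xyz": [0, 0, -0.12], "angular": [0, 0, 0], "jaw": 1}, {"xyz": [0, 0, -0.12], "angular": [0, 0, 0], "jaw": 1}, {"xyz": [0, 0, -0.12], "angular": [0, 0, 0], "jaw": 1}]}}

```text
time: 7.12
position: [0.4439, -0.0122, 0.0674]
tcp_rot: [3.139, -0.0, 1.796]
wrist_force: [-1.6, 0.6, -0.1]
width: 0.53
```

Call:
{"method": "apply_moves", "body": {"commands": [{"xyz": [0, 0, 0], "angular": [0, 0, 0], "jaw": 1}, {"xyz": [0, 0, 0], "angular": [0, 0, 0], "jaw": 1}, {"xyz": [0, 0, 0], "angular": [0, 0, 0], "jaw": 1}, {"xyz": [0, 0, 0], "angular": [0, 0, 0], "jaw": 1}, {"xyz": [0, 0, -0.02], "angular": [0, 0, 0], "jaw": 1}, {"xyz": [0, 0, -0.04], "angular": [0, 0, 0], "jaw": 1}, {"xyz": [0, 0, -0.05], "angular": [0, 0, 0], "jaw": 1}, {"xyz": [0, 0, -0.05], "angular": [0, 0, 0], "jaw": 1}]}}

```text
time: 7.78
position: [0.4418, -0.0126, 0.0275]
tcp_rot: [-3.139, 0.0, 1.796]
wrist_force: [-0.9, 0.4, 0.2]
width: 0.992
```

```bash
python3 - <<'E'
from h import *
o=get_obs(); p=o["position"]; print(p,o["wrist_force"],o["width"])
s=capture("side"); c=capture("top")
B=cv2.resize(s["frame"][175:255,320:420][:,:,::-1],(750,600),interpolation=cv2.INTER_CUBIC); cv2.imwrite("pics/g.png",B)
E
```

```text
[ 0.44180074 -0.01263936  0.02745885] [-0.85141249  0.41138867  0.15945705] 0.9923745729533898
```

Call:
{"method": "apply_moves", "body": {"commands": [{"xyz": [0, 0, -0.007], "angular": [0, 0, 0], "jaw": 1}, {"xyz": [0, 0, -0.014], "angular": [0, 0, 0], "jaw": 1}, {"xyz": [0, 0, -0.02], "angular": [0, 0, 0], "jaw": 1}, {"xyz": [0, 0, -0.02], "angular": [0, 0, 0], "jaw": 1}]}}

```text
time: 8.22
position: [0.4425, -0.0125, 0.013]
tcp_rot: [-3.141, 0.0, 1.796]
wrist_force: [-0.6, 0.6, -0.3]
width: 1.001
```

Call:
{"method": "apply_moves", "body": {"commands": [{"xyz": [0, 0, -0.007], "angular": [0, 0, 0], "jaw": 1}, {"xyz": [0, 0, -0.013], "angular": [0, 0, 0], "jaw": 1}, {"xyz": [0, 0, -0.013], "angular": [0, 0, 0], "jaw": 1}]}}

```text
time: 8.47
position: [0.4425, -0.0125, 0.0032]
tcp_rot: [-3.141, 0.0, 1.796]
wrist_force: [-0.5, 0.1, -0.4]
width: 0.998
```

Call:
{"method": "apply_moves", "body": {"commands": [{"xyz": [0, 0, -0.007], "angular": [0, 0, 0], "jaw": 1}, {"xyz": [0, 0, -0.013], "angular": [0, 0, 0], "jaw": 1}, {"xyz": [0, 0, -0.013], "angular": [0, 0, 0], "jaw": 1}]}}

```text
time: 8.72
position: [0.4425, -0.0125, -0.0066]
tcp_rot: [-3.141, 0.0, 1.796]
wrist_force: [-0.0, 0.7, -0.0]
width: 0.999
```

Call:
{"method": "apply_moves", "body": {"commands": [{"xyz": [0, 0, -0.007], "angular": [0, 0, 0], "jaw": 1}, {"xyz": [0, 0, -0.007], "angular": [0, 0, 0], "jaw": -1}, {"xyz": [0, 0, -0.007], "angular": [0, 0, 0], "jaw": -1}, {"xyz": [0, 0, -0.007], "angular": [0, 0, 0], "jaw": -1}, {"xyz": [0, 0, -0.007], "angular": [0, 0, 0], "jaw": -1}, {"xyz": [0, 0, -0.007], "angular": [0, 0, 0], "jaw": -1}, {"xyz": [0, 0, -0.007], "angular": [0, 0, 0], "jaw": -1}, {"xyz": [0, 0, -0.007], "angular": [0, 0, 0], "jaw": -1}]}}

```text
time: 9.38
position: [0.4431, -0.0124, -0.0109]
tcp_rot: [3.141, -0.0, 1.796]
wrist_force: [0.2, -0.2, -0.2]
width: 0.559
```

Call:
{"method": "apply_moves", "body": {"commands": [{"xyz": [0, 0, 0], "angular": [0, 0, 0], "jaw": -1}, {"xyz": [0, 0, 0], "angular": [0, 0, 0], "jaw": -1}, {"xyz": [0, 0, 0], "angular": [0, 0, 0], "jaw": -1}, {"xyz": [0, 0, 0], "angular": [0, 0, 0], "jaw": -1}, {"xyz": [0, 0, 0], "angular": [0, 0, 0], "jaw": -1}, {"xyz": [0, 0, 0], "angular": [0, 0, 0], "jaw": -1}, {"xyz": [0, 0, 0], "angular": [0, 0, 0], "jaw": -1}, {"xyz": [0, 0, 0], "angular": [0, 0, 0], "jaw": -1}]}}

```text
time: 10.05
position: [0.4431, -0.0124, -0.0109]
tcp_rot: [3.141, -0.0, 1.796]
wrist_force: [0.4, -0.2, 0.1]
width: 0.221
```

Call:
{"method": "apply_moves", "body": {"commands": [{"xyz": [0, 0, 0.01], "angular": [0, 0, 0], "jaw": -1}, {"xyz": [0, 0, 0.025], "angular": [0, 0, 0], "jaw": -1}, {"xyz": [0, 0, 0.05], "angular": [0, 0, 0], "jaw": -1}, {"xyz": [0, 0, 0.075], "angular": [0, 0, 0], "jaw": -1}, {"xyz": [0, 0, 0.1], "angular": [0, 0, 0], "jaw": -1}, {"xyz": [0, 0, 0.12], "angular": [0, 0, 0], "jaw": -1}, {"xyz": [0, 0, 0.12], "angular": [0, 0, 0], "jaw": -1}, {"xyz": [0, 0, 0.12], "angular": [0, 0, 0], "jaw": -1}]}}

```text
time: 10.72
position: [0.4432, -0.0123, 0.0793]
tcp_rot: [3.14, -0.001, 1.796]
wrist_force: [-0.6, -0.2, -2.7]
width: 0.227
```

```bash
python3 - <<'E'
from h import *
o=get_obs(); p=o["position"]; print(p,o["wrist_force"],o["torque"],o["width"],np.round(o["joint_pos"],2))
s=capture("side"); c=capture("top")
for n,k in((c,"top"),(s,"side")):
  for b in boxes_of(n,"scoop")[:2]: print(k,b)
  for b in boxes_of(n,"macaron_0")[:6]: print(k,b)
B=cv2.resize(s["frame"][160:250,310:430][:,:,::-1],(480,360),interpolation=cv2.INTER_CUBIC)
A=cv2.resize(c["frame"][250:340,300:400][:,:,::-1],(320,288),interpolation=cv2.INTER_CUBIC)
I=np.zeros((360,800,3),np.uint8); I[:,:480]=B; I[:288,480:]=A; cv2.imwrite("pics/g.png",I)
E
```

```text
[ 0.4432211  -0.01225885  0.07931211] [-0.62196348 -0.23233273 -2.70807715] [ 0.15208128  0.06796076 -0.00507068] 0.22739081210977746 [-0.68  0.01  0.62  2.09 -0.01  1.04  0.17]
top {'rect': [341.8, 275.1, 385.2, 324.2], 'p': 0.95}
top {'rect': [356.5, 327.4, 382.6, 358.3], 'p': 0.26}
top {'rect': [351.9, 145.3, 364.6, 165.6], 'p': 0.81}
top {'rect': [350.3, 299.7, 373.1, 321.1], 'p': 0.8}
top {'rect': [343.9, 280.7, 366.0, 302.3], 'p': 0.57}
top {'rect': [376.0, 157.8, 394.4, 174.9], 'p': 0.47}
side {'rect': [326.6, 201.1, 395.1, 219.5], 'p': 0.88}
side {'rect': [232.1, 234.1, 246.0, 248.9], 'p': 0.64}
```

View pics/g.png

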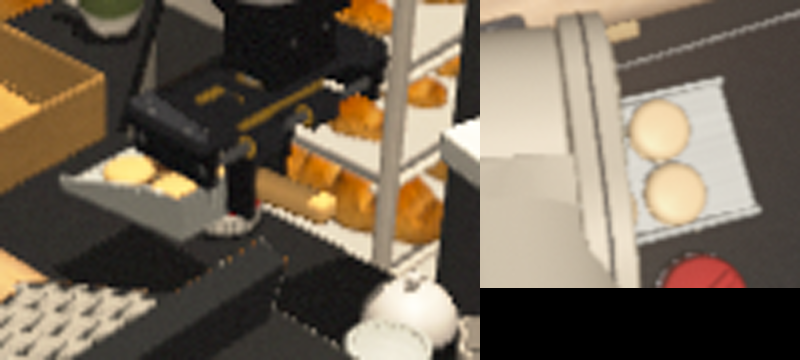

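```bash
python3 - <<'E'
from h import *
s=capture("side")
u=np.array([.22,-.9755,0]);n=np.array([.9755,.22,0]);o=np.array([.465,-.11,.09])
g=np.array([.443,-.0125,.13])
for sag in(0,5,10,15):
    a=np.radians(sag); uu=u*np.cos(a)-np.array([0,0,1])*np.sin(a); w=np.cross(n,uu)*-1
    P=lambda x,y,z: np.round(proj(s,g+uu*(x+100)/1000+n*y/1000-0*w+w*(z-40)/1000),1)
    print(sag,w,"frontleft",P(65,45,8),"backleft bottom",P(-65,45,0),"handle end",P(-169,0,50))
E
```

```text
0 [-0.         -0.          1.00000025] frontleft [322.5 198.3] backleft bottom [352.7 218.2] handle end [391.  212.6]
5 [ 0.01917426 -0.08502043  0.99619495] frontleft [323.3 202.6] backleft bottom [353.5 219.5] handle end [390.9 210.6]
10 [ 0.0382026 -0.1693938  0.984808 ] frontleft [324.4 207. ] backleft bottom [354.5 220.8] handle end [390.5 208.6]
15 [ 0.05694019 -0.25247798  0.96592607] frontleft [325.8 211.5] backleft bottom [355.4 222. ] handle end [390.1 206.6]
```

Call:
{"method": "apply_moves", "body": {"commands": [{"xyz": [0, 0, 0.02], "angular": [-0.01, -0.002, 0], "jaw": -1}, {"xyz": [0, -0.01, 0.045], "angular": [-0.02, -0.004, 0], "jaw": -1}, {"xyz": [0, -0.03, 0.07], "angular": [-0.03, -0.007, 0], "jaw": -1}, {"xyz": [0, -0.055, 0.09], "angular": [-0.04, -0.009, 0], "jaw": -1}, {"xyz": [0, -0.08, 0.095], "angular": [-0.04, -0.009, 0], "jaw": -1}, {"xyz": [0.003, -0.105, 0.095], "angular": [-0.04, -0.009, 0], "jaw": -1}, {"xyz": [0.005, -0.125, 0.095], "angular": [-0.04, -0.009, 0], "jaw": -1}, {"xyz": [0.007, -0.14, 0.095], "angular": [-0.04, -0.009, 0], "jaw": -1}]}}

```text
time: 11.73
position: [0.4481, -0.1189, 0.1502]
tcp_rot: [-3.141, 0.086, 1.794]
wrist_force: [0.3, 0.2, -2.8]
width: 0.224
```

Call:
{"method": "apply_moves", "body": {"commands": [{"xyz": [0, -0.02, 0], "angular": [0, 0, 0], "jaw": -1}, {"xyz": [0, -0.04, 0], "angular": [0, 0, 0], "jaw": -1}, {"xyz": [0, -0.06, 0], "angular": [0, 0, 0], "jaw": -1}, {"xyz": [0, -0.08, 0], "angular": [0, 0, 0], "jaw": -1}, {"xyz": [0, -0.095, 0], "angular": [0, 0, 0], "jaw": -1}, {"xyz": [0, -0.095, 0], "angular": [0, 0, 0], "jaw": -1}, {"xyz": [0, -0.095, 0], "angular": [0, 0, 0], "jaw": -1}]}}

```text
time: 12.32
position: [0.448, -0.1887, 0.15]
tcp_rot: [-3.141, 0.086, 1.795]
wrist_force: [-0.4, 1.2, -2.8]
width: 0.223
```

```bash
cat > chk.py <<'E'
from h import *
def scoop(g,phi,yaw=-77.3):
    y=np.radians(yaw);a=np.radians(phi);u=np.array([np.cos(y),np.sin(y),0]);n=np.array([-np.sin(y),np.cos(y),0])
    uu=u*np.cos(a)-np.array([0,0,1])*np.sin(a); w=np.cross(uu,n)
    return lambda x,yy,z: g+uu*(x+100)/1000+n*yy/1000+w*(z-40)/1000
o=get_obs(); print(o["position"],o["tcp_rot"],o["wrist_force"],o["width"],np.round(o["joint_pos"],2))
s=capture("side"); c=capture("top"); save(s,"s1"); save(c,"t1")
from scipy.spatial.transform import Rotation as R
tz=R.from_euler("xyz",o["tcp_rot"]).as_matrix()[:,2]; g=o["position"]-.051*tz; tilt=np.degrees(np.arctan2(-(tz[:2]@[.22,-.9755]),-tz[2])); print("grip",g,"tilt",tilt)
for extra in(4,8,12):
    S=scoop(g,tilt+extra); print(extra,"side FL,FR",[np.round(proj(s,S(65,k,8)),1) for k in(45,-45)],"BL",np.round(proj(s,S(-65,45,0)),1),"hend",np.round(proj(s,S(-169,0,50)),1),"top FL,FR",[np.round(proj(c,S(65,k,8)),1) for k in(45,-45)],"tip",np.round(S(65,0,0),3))
for n,k in((c,"top"),(s,"side")):
  for b in boxes_of(n,"scoop")[:2]: print(k,b)
  for b in boxes_of(n,"macaron_0")[:6]: print(k,b)
E
python3 chk.py
```

```text
[ 0.44796768 -0.18874341  0.14995892] [-3.14059634  0.08578299  1.79450296] [-0.39108156  1.18981902 -2.81012259] 0.2233134390330804 [-0.55 -0.02  0.8   1.95  0.1   1.17  0.43]
grip [ 0.44704786 -0.18447146  0.20077136] tilt -4.915102530959916
4 side FL,FR [array([294.2, 153.9]), array([315.4, 144.7])] BL [321.7 171.5] hend [357.  164.7] top FL,FR [array([473.1, 259.9]), array([488.6, 305.5])] tip [ 0.483 -0.346  0.163]
8 side FL,FR [array([294.9, 157.3]), array([316. , 148.2])] BL [322.4 172.5] hend [356.8 163.1] top FL,FR [array([469.9, 261.3]), array([485.2, 306.3])] tip [ 0.483 -0.343  0.152]
12 side FL,FR [array([295.7, 160.8]), array([316.7, 151.6])] BL [323.  173.5] hend [356.6 161.6] top FL,FR [array([466.5, 262.7]), array([481.5, 307.2])] tip [ 0.482 -0.339  0.141]
top {'rect': [378.5, 155.3, 395.2, 173.4], 'p': 0.7}
top {'rect': [348.2, 143.6, 370.0, 163.8], 'p': 0.69}
side {'rect': [301.8, 155.1, 363.7, 173.5], 'p': 0.61}
side {'rect': [233.6, 232.8, 243.9, 246.8], 'p': 0.52}
side {'rect': [320.2, 154.5, 321.4, 157.4], 'p': 0.44}
side {'rect': [306.9, 158.7, 317.8, 163.9], 'p': 0.43}
```

```bash
cat >> chk.py <<'E'
S=scoop(g,tilt+7)
def mk(im,cam,x0,y0,x1,y1,k):
    B=cv2.resize(im[y0:y1,x0:x1][:,:,::-1],None,fx=k,fy=k,interpolation=cv2.INTER_CUBIC)
    for P in (S(65,45,8),S(65,-45,8),S(-65,45,32),S(-65,-45,32),S(-169,0,50)):
        q=proj(cam,P); cv2.circle(B,(int((q[0]+.5-x0)*k),int((q[1]+.5-y0)*k)),2,(0,255,0),-1)
    return B
A=mk(s["frame"],s,250,120,410,235,5); B=mk(c["frame"],c,400,180,520,340,3.75)
I=np.zeros((600,800,3),np.uint8); A=cv2.resize(A,(400,288)) if 0 else A
h=A.shape[0]; I[:h//1,:800]=A[:600,:800]
J=np.zeros((600,800,3),np.uint8); A2=cv2.resize(A,(400,287)); J[:287,:400]=A2; B2=cv2.resize(B,(400,533)); J[:533,400:]=B2
# zoom on scoop in side
Z=cv2.resize(mk(s["frame"],s,285,140,375,195,5),(400,244)); J[300:544,:400]=Z
cv2.imwrite("pics/h.png",J)
E
python3 chk.py >/dev/null
```

```text
(no output)
```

View pics/h.png

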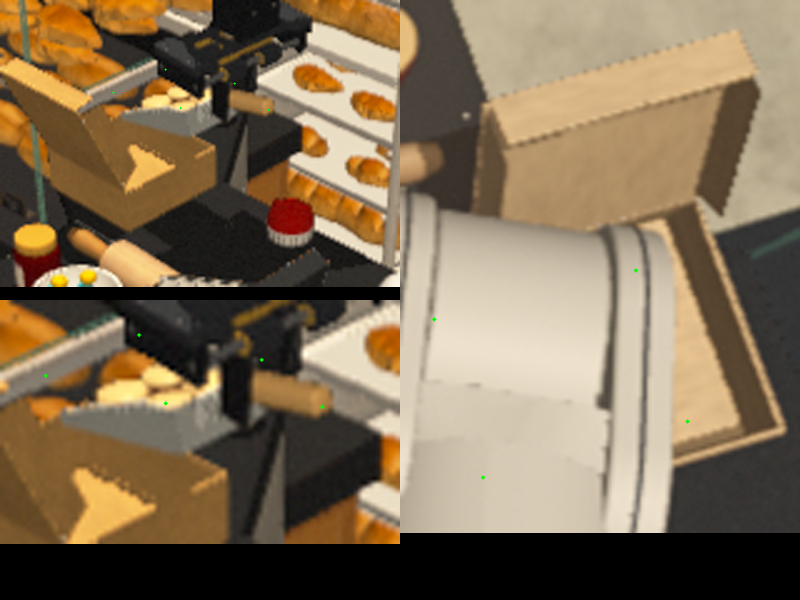

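The composite shows the macarons still on the scoop with the pan over the box's near half. The handle has rotated in the grip, so the pitch is now about 12°. Next I tilt it slowly.

Call:
{"method": "apply_moves", "body": {"commands": [{"xyz": [0.001, -0.004, 0], "angular": [0.022, 0.005, 0], "jaw": -1}, {"xyz": [0.002, -0.008, 0], "angular": [0.044, 0.01, 0], "jaw": -1}, {"xyz": [0.003, -0.012, 0], "angular": [0.066, 0.015, 0], "jaw": -1}, {"xyz": [0.004, -0.016, 0], "angular": [0.088, 0.02, 0], "jaw": -1}, {"xyz": [0.005, -0.02, 0], "angular": [0.11, 0.025, 0], "jaw": -1}, {"xyz": [0.006, -0.024, 0], "angular": [0.132, 0.03, 0], "jaw": -1}, {"xyz": [0.007, -0.028, 0], "angular": [0.155, 0.035, 0], "jaw": -1}, {"xyz": [0.007, -0.028, 0], "angular": [0.179, 0.04, 0], "jaw": -1}]}}

```text
time: 13.58
position: [0.4539, -0.2102, 0.1502]
tcp_rot: [3.139, -0.3, 1.796]
wrist_force: [-1.6, -0.2, -1.6]
width: 0.224
```

Call:
{"method": "apply_moves", "body": {"commands": [{"xyz": [0, 0, 0], "angular": [0, 0, 0], "jaw": -1}, {"xyz": [0, 0, 0], "angular": [0, 0, 0], "jaw": -1}, {"xyz": [0, 0, 0], "angular": [0, 0, 0], "jaw": -1}, {"xyz": [0, 0, 0], "angular": [0, 0, 0], "jaw": -1}]}}

```text
time: 13.92
position: [0.4538, -0.209, 0.1505]
tcp_rot: [3.139, -0.297, 1.797]
wrist_force: [0.0, 0.3, -0.9]
width: 0.225
```

```bash
python3 - <<'E'
from h import *
o=get_obs(); print(o["position"],o["tcp_rot"],o["wrist_force"],o["torque"],o["width"],np.round(o["joint_pos"],2))
s=capture("side"); c=capture("top"); save(s,"s2"); save(c,"t2")
for n,k in((c,"top"),(s,"side")):
  for b in boxes_of(n,"scoop")[:2]: print(k,b)
  for b in boxes_of(n,"macaron_0")[:8]: print(k,b)
E
```

```text
[ 0.45383236 -0.20903266  0.15054154] [ 3.13915067 -0.29738331  1.79734054] [ 0.02598434  0.27192363 -0.881405  ] [-0.40304741 -0.05207003  0.01829275] 0.2251204144625552 [-0.21  0.34  0.88  1.71 -0.45  1.46  1.01]
top {'rect': [392.2, 291.8, 431.9, 308.7], 'p': 0.9}
top {'rect': [348.5, 141.7, 366.4, 162.3], 'p': 0.77}
top {'rect': [378.4, 153.0, 396.6, 174.5], 'p': 0.73}
side {'rect': [302.3, 146.5, 349.2, 181.5], 'p': 0.97}
side {'rect': [234.0, 234.6, 243.4, 247.9], 'p': 0.61}
side {'rect': [301.1, 180.4, 310.9, 190.3], 'p': 0.54}
side {'rect': [231.9, 249.0, 243.6, 260.1], 'p': 0.46}
```

Call:
{"method": "apply_moves", "body": {"commands": [{"xyz": [0, 0, 0.01], "angular": [0.03, 0.007, 0], "jaw": -1}, {"xyz": [0, 0, 0.02], "angular": [0.06, 0.014, 0], "jaw": -1}, {"xyz": [0, 0, 0.02], "angular": [0.06, 0.014, 0], "jaw": -1}, {"xyz": [0, 0, 0.02], "angular": [0.06, 0.014, 0], "jaw": -1}, {"xyz": [0, 0, 0.02], "angular": [0.06, 0.014, 0], "jaw": -1}]}}

```text
time: 14.63
position: [0.4535, -0.2098, 0.1649]
tcp_rot: [3.141, -0.426, 1.795]
wrist_force: [-0.1, 0.4, -1.7]
width: 0.228
```

```bash
python3 - <<'E'
from h import *
from scipy.spatial.transform import Rotation as R
f=[]
s=capture("side"); c=capture("top"); save(s,"s3"); save(c,"t3")
m=[b for b in masks_of(s,"scoop") if b["p"]>.5][:1]
for b in m: print(b["rect"],b["p"]); np.save("m3.npy",b["pixels"])
for b in masks_of(s,"macaron_0")+masks_of(c,"macaron_0"): print("mac",np.round(b["rect"]),round(b["p"],2))
for i in range(8): capture("top"); f.append(get_obs()["wrist_force"])
print(np.mean(f,0))
o=get_obs(); print(o["position"],o["tcp_rot"])
tz=R.from_euler("xyz",o["tcp_rot"]).as_matrix()[:,2]; g=o["position"]-.051*tz; print(g)
import importlib
def scoop(g,phi,yaw=-77.3):
    y=np.radians(yaw);a=np.radians(phi);u=np.array([np.cos(y),np.sin(y),0]);n=np.array([-np.sin(y),np.cos(y),0])
    uu=u*np.cos(a)-np.array([0,0,1])*np.sin(a); w=np.cross(uu,n)
    return lambda x,yy,z: g+uu*(x+100)/1000+n*yy/1000+w*(z-40)/1000
for phi in(25,35,45,55):
    S=scoop(g,phi); q=np.array([proj(s,S(x,k,z)) for x,z in((65,0),(65,8),(-65,32),(-65,0)) for k in(45,-45)]+[proj(s,S(-169,k,z)) for k in(10,-10) for z in(30,50)])
    print(phi,np.round([*q.min(0),*q.max(0)],1),"tip",np.round(S(65,0,0),3))
E
```

```text
[299.2, 139.5, 345.2, 180.6] 0.55
mac [231. 250. 246. 262.] 0.57
mac [300. 188. 311. 197.] 0.55
mac [378. 156. 395. 175.] 0.65
mac [350. 144. 366. 164.] 0.56
[ 0.07234287  0.0804648  -1.66746902]
[ 0.45353857 -0.20970196  0.16526734] [ 3.14042394 -0.42724539  1.79561415]
[ 0.45819153 -0.23031606  0.21168295]
25 [291.4 144.6 347.4 170.4] tip [ 0.487 -0.36   0.106]
35 [295.5 140.8 346.4 178.4] tip [ 0.483 -0.34   0.084]
45 [300.3 137.3 344.9 185.7] tip [ 0.478 -0.317  0.067]
55 [305.6 134.2 343.1 192.3] tip [ 0.472 -0.291  0.054]
```

Call:
{"method": "apply_moves", "body": {"commands": [{"xyz": [0, 0.01, 0.03], "angular": [-0.04, -0.009, 0], "jaw": -1}, {"xyz": [0, 0.02, 0.05], "angular": [-0.09, -0.02, 0], "jaw": -1}, {"xyz": [0, 0.04, 0.06], "angular": [-0.14, -0.032, 0], "jaw": -1}, {"xyz": [0, 0.06, 0.06], "angular": [-0.19, -0.043, 0], "jaw": -1}, {"xyz": [0, 0.08, 0.06], "angular": [-0.24, -0.054, 0], "jaw": -1}, {"xyz": [0, 0.1, 0.05], "angular": [-0.29, -0.065, 0], "jaw": -1}, {"xyz": [0, 0.12, 0.04], "angular": [-0.337, -0.076, 0], "jaw": -1}, {"xyz": [0, 0.12, 0.04], "angular": [-0.337, -0.076, 0], "jaw": -1}]}}

```text
time: 15.95
position: [0.4533, -0.1123, 0.1939]
tcp_rot: [3.141, 0.301, 1.805]
wrist_force: [-0.7, 0.9, -2.3]
width: 0.222
```

Call:
{"method": "apply_moves", "body": {"commands": [{"xyz": [0, 0.03, -0.01], "angular": [0, 0, 0], "jaw": -1}, {"xyz": [0, 0.06, -0.03], "angular": [0, 0, 0], "jaw": -1}, {"xyz": [0, 0.09, -0.05], "angular": [0, 0, 0], "jaw": -1}, {"xyz": [0, 0.11, -0.07], "angular": [0, 0, 0], "jaw": -1}, {"xyz": [0, 0.11, -0.07], "angular": [0, 0, 0], "jaw": -1}, {"xyz": [0, 0.11, -0.07], "angular": [0, 0, 0], "jaw": -1}]}}

```text
time: 16.45
position: [0.453, -0.0372, 0.1422]
tcp_rot: [-3.138, 0.296, 1.797]
wrist_force: [-0.4, -0.7, -1.8]
width: 0.227
```

```bash
cat > fit.py <<'E'
from h import *
from scipy.spatial.transform import Rotation as R
s=capture("side"); c=capture("top"); save(s,"s4"); save(c,"t4")
for n,k in((s,"side"),(c,"top")):
  for b in masks_of(n,"macaron_0"): print(k,"mac",np.round(b["rect"]),round(b["p"],2))
  for b in masks_of(n,"scoop")[:1]: print(k,"scoop",b["rect"],b["p"])
o=get_obs(); print(o["position"],o["tcp_rot"],o["wrist_force"],np.round(o["joint_pos"],2))
tz=R.from_euler("xyz",o["tcp_rot"]).as_matrix()[:,2]; g=o["position"]-.051*tz; print("grip",g)
def scoop(g,phi,yaw=-77.3):
    y=np.radians(yaw);a=np.radians(phi);u=np.array([np.cos(y),np.sin(y),0]);n=np.array([-np.sin(y),np.cos(y),0])
    uu=u*np.cos(a)-np.array([0,0,1])*np.sin(a); w=np.cross(uu,n)
    return lambda x,yy,z: g+uu*(x+100)/1000+n*yy/1000+w*(z-40)/1000
for phi in(-10,-5,0,5,10):
    S=scoop(g,phi); q=np.array([proj(s,S(x,k,z)) for x,z in((65,0),(65,8),(-65,32),(-65,0)) for k in(45,-45)]+[proj(s,S(-169,k,z)) for k in(10,-10) for z in(30,50)])
    print(phi,np.round([*q.min(0),*q.max(0)],1),"FL top",np.round(proj(s,S(65,45,8)),1),"FR",np.round(proj(s,S(65,-45,8)),1),"hend",np.round(proj(s,S(-169,0,50)),1),"topcam FL FR",np.round(proj(c,S(65,45,8)),1),np.round(proj(c,S(65,-45,8)),1))
E
python3 fit.py
```

```text
side mac [301. 173. 306. 182.] 0.54
side mac [230. 248. 246. 263.] 0.51
side mac [234. 232. 246. 250.] 0.41
side scoop [319.1, 169.0, 393.3, 202.4] 0.71
top mac [482. 290. 501. 306.] 0.76
top mac [473. 267. 494. 283.] 0.73
top mac [440. 255. 460. 270.] 0.65
top mac [379. 156. 393. 175.] 0.61
top mac [351. 142. 363. 162.] 0.6
top mac [450. 276. 469. 294.] 0.55
top scoop [321.5, 267.1, 397.0, 325.6] 0.77
[ 0.45377852 -0.03776177  0.14329268] [3.1415366  0.29571734 1.7939174 ] [-0.06750467  0.64221065 -1.28574717] [-0.79 -0.07  0.5   2.04  0.35  1.2  -0.2 ]
grip [ 0.45048699 -0.02326809  0.19207894]
-10 [317.  160.5 390.2 203.4] FL top [317.3 170.8] FR [339.4 160.5] hend [387.8 196.4] topcam FL FR [392.  259.2] [406.1 305.6]
-5 [317.5 164.8 390.4 201.8] FL top [317.6 175.2] FR [339.6 164.8] hend [387.9 194.5] topcam FL FR [390.3 260.7] [404.2 306.4]
0 [318.2 169.2 390.3 200.2] FL top [318.2 179.7] FR [340.  169.2] hend [387.8 192.6] topcam FL FR [388.  262.2] [401.6 307.3]
5 [319.1 173.7 390.2 200.6] FL top [319.1 184.2] FR [340.8 173.7] hend [387.7 190.5] topcam FL FR [385.2 263.9] [398.6 308.4]
10 [320.2 178.1 390.3 201.9] FL top [320.2 188.8] FR [341.8 178.1] hend [387.3 188.4] topcam FL FR [382.  265.7] [395.1 309.5]
```

Call:
{"method": "apply_moves", "body": {"commands": [{"xyz": [-0.009, 0.015, -0.03], "angular": [0, 0, 0], "jaw": -1}, {"xyz": [-0.009, 0.015, -0.07], "angular": [0, 0, 0], "jaw": -1}, {"xyz": [-0.009, 0.015, -0.11], "angular": [0, 0, 0], "jaw": -1}, {"xyz": [-0.009, 0.015, -0.14], "angular": [0, 0, 0], "jaw": -1}, {"xyz": [-0.009, 0.015, -0.16], "angular": [0, 0, 0], "jaw": -1}, {"xyz": [-0.009, 0.015, -0.173], "angular": [0, 0, 0], "jaw": -1}, {"xyz": [-0.009, 0.015, -0.173], "angular": [0, 0, 0], "jaw": -1}]}}

```text
time: 17.33
position: [0.4457, -0.0267, 0.0117]
tcp_rot: [-3.138, 0.297, 1.796]
wrist_force: [-0.4, 0.1, -1.3]
width: 0.226
```

```bash
python3 fit.py
```

```text
side mac [231. 249. 246. 262.] 0.7
side mac [234. 234. 245. 248.] 0.47
side mac [299. 173. 306. 185.] 0.4
side scoop [323.5, 204.0, 394.8, 238.7] 0.76
top mac [483. 291. 501. 309.] 0.78
top mac [353. 142. 364. 162.] 0.77
top mac [473. 264. 496. 288.] 0.66
top mac [439. 255. 461. 269.] 0.62
top mac [453. 277. 470. 296.] 0.6
top scoop [306.6, 279.6, 384.1, 330.8] 0.86
[ 0.44743618 -0.0257034   0.0138339 ] [3.14087326 0.29564458 1.79488532] [ 0.49517359  0.68329032 -1.78987956] [-0.78  0.13  0.51  2.18  0.3   0.88 -0.25]
grip [ 0.44409842 -0.0112239   0.06262123]
-10 [321.7 197.6 391.8 242.4] FL top [321.9 208.6] FR [343.  197.6] hend [389.5 236. ] topcam FL FR [376.7 273. ] [388.8 314. ]
-5 [322.1 201.6 391.9 241. ] FL top [322.2 212.6] FR [343.1 201.6] hend [389.6 234.3] topcam FL FR [375.4 274.1] [387.4 314.6]
0 [322.7 205.7 391.9 239.6] FL top [322.7 216.8] FR [343.6 205.7] hend [389.5 232.5] topcam FL FR [373.6 275.3] [385.4 315.2]
5 [323.5 209.8 391.8 238.4] FL top [323.5 221. ] FR [344.3 209.8] hend [389.4 230.6] topcam FL FR [371.4 276.7] [382.9 316.1]
10 [324.6 214.  391.9 239.7] FL top [324.6 225.2] FR [345.2 214. ] hend [389.1 228.7] topcam FL FR [368.7 278.1] [380. 317.]
```

Call:
{"method": "apply_moves", "body": {"commands": [{"xyz": [0, 0, -0.007], "angular": [0, 0, 0], "jaw": -1}, {"xyz": [0, 0, -0.014], "angular": [0, 0, 0], "jaw": -1}, {"xyz": [0, 0, -0.02], "angular": [0, 0, 0], "jaw": -1}, {"xyz": [0, 0, -0.02], "angular": [0, 0, 0], "jaw": -1}]}}

```text
time: 17.97
position: [0.446, -0.0262, -0.003]
tcp_rot: [-3.139, 0.297, 1.796]
wrist_force: [0.1, -0.7, -2.2]
width: 0.224
```

Call:
{"method": "apply_moves", "body": {"commands": [{"xyz": [0, 0, -0.005], "angular": [0, 0, 0], "jaw": -1}, {"xyz": [0, 0, -0.005], "angular": [0, 0, 0], "jaw": -1}, {"xyz": [0, 0, -0.005], "angular": [0, 0, 0], "jaw": -1}]}}

```text
time: 18.22
position: [0.4467, -0.026, -0.0059]
tcp_rot: [-3.14, 0.296, 1.796]
wrist_force: [-0.0, -0.3, -1.4]
width: 0.224
```

Call:
{"method": "apply_moves", "body": {"commands": [{"xyz": [0, 0, -0.004], "angular": [0, 0, 0], "jaw": -1}, {"xyz": [0, 0, -0.004], "angular": [0, 0, 0], "jaw": -1}, {"xyz": [0, 0, -0.004], "angular": [0, 0, 0], "jaw": -1}]}}

```text
time: 18.47
position: [0.4471, -0.0259, -0.0086]
tcp_rot: [-3.141, 0.296, 1.795]
wrist_force: [-0.3, -0.7, -0.3]
width: 0.228
```

```bash
python3 fit.py | grep -v mac; python3 -c "
from h import *
f=[(capture('top'),get_obs()['wrist_force'])[1] for i in range(8)];print(np.mean(f,0))"
```

```text
side scoop [325.2, 210.7, 392.9, 244.9] 0.66
top scoop [306.5, 280.4, 381.8, 334.2] 0.58
[ 0.44696603 -0.02595699 -0.00863439] [-3.14101524  0.29623602  1.79540594] [0.92113212 0.02450383 0.62936486] [-0.77  0.18  0.51  2.19  0.29  0.82 -0.25]
grip [ 0.44367879 -0.01143637  0.04014414]
-10 [321.9 203.5 391.4 248.5] FL top [322.1 214.5] FR [343.  203.5] hend [389.1 242.2] topcam FL FR [375.5 274.7] [387.3 314.9]
-5 [322.3 207.4 391.5 247.1] FL top [322.4 218.5] FR [343.1 207.4] hend [389.2 240.5] topcam FL FR [374.2 275.8] [385.9 315.4]
0 [322.9 211.4 391.5 245.7] FL top [322.9 222.6] FR [343.6 211.4] hend [389.2 238.7] topcam FL FR [372.5 277. ] [384.  316.1]
5 [323.7 215.5 391.4 244.3] FL top [323.7 226.7] FR [344.3 215.5] hend [389.  236.9] topcam FL FR [370.3 278.2] [381.6 316.9]
10 [324.8 219.6 391.5 245.6] FL top [324.8 230.9] FR [345.2 219.6] hend [388.7 235. ] topcam FL FR [367.6 279.6] [378.7 317.8]
[ 1.52423302 -0.56943884  0.95625316]
```

Call:
{"method": "apply_moves", "body": {"commands": [{"xyz": [0, 0, 0], "angular": [0, 0, 0], "jaw": 1}, {"xyz": [0, 0, 0], "angular": [0, 0, 0], "jaw": 1}, {"xyz": [0, 0, 0], "angular": [0, 0, 0], "jaw": 1}, {"xyz": [0, 0, 0], "angular": [0, 0, 0], "jaw": 1}, {"xyz": [0, 0, 0], "angular": [0, 0, 0], "jaw": 1}, {"xyz": [0, 0, 0], "angular": [0, 0, 0], "jaw": 1}, {"xyz": [0, 0, 0], "angular": [0, 0, 0], "jaw": 1}, {"xyz": [0, 0, 0], "angular": [0, 0, 0], "jaw": 1}]}}

```text
time: 19.83
position: [0.4467, -0.0259, -0.0087]
tcp_rot: [-3.141, 0.296, 1.795]
wrist_force: [-0.3, 0.0, 0.2]
width: 0.747
```

Call:
{"method": "apply_moves", "body": {"commands": [{"xyz": [0, 0, 0.02], "angular": [0, 0, 0], "jaw": 1}, {"xyz": [0, 0, 0.05], "angular": [0, 0, 0], "jaw": 1}, {"xyz": [0, 0, 0.1], "angular": [0, 0, 0], "jaw": 1}, {"xyz": [0, 0, 0.15], "angular": [0, 0, 0], "jaw": 1}, {"xyz": [0, 0.02, 0.19], "angular": [0.05, 0.01, 0], "jaw": 1}, {"xyz": [0, 0.05, 0.19], "angular": [0.1, 0.022, 0], "jaw": 1}, {"xyz": [0, 0.08, 0.19], "angular": [0.138, 0.031, 0], "jaw": 1}, {"xyz": [0, 0.08, 0.19], "angular": [0.138, 0.031, 0], "jaw": 1}]}}

```text
time: 20.5
position: [0.4479, 0.0348, 0.1348]
tcp_rot: [3.139, -0.005, 1.793]
wrist_force: [-0.5, -0.2, -0.5]
width: 0.998
```

```bash
python3 - <<'E'
from h import *
o=get_obs(); print(o["position"],o["tcp_rot"],o["wrist_force"],o["width"],o["time"])
s=capture("side"); c=capture("top"); save(s,"s5"); save(c,"t5")
for b in masks_of(c,"macaron_0"): print("mac",np.round(b["rect"]),round(b["p"],2))
for k,n in(("s",s),("t",c)):
  for nm in ("scoop","tea_tin_a","egg_timer"):
    for b in masks_of(n,nm)[:3]: print(k,nm,np.round(b["rect"],1),round(b["p"],2))
# pixel diff of scoop versus start
for n,im in(("side0",s),("top0",c)):
    a=cv2.imread(f"pics/{n}.png").astype(int); d=np.abs(a-im["frame"][:,:,::-1]).sum(2)
    r=(slice(208,245),slice(318,395)) if n=="side0" else (slice(272,335),slice(268,392))
    print(n,d[r].mean())
# tins: top circle centres
g=cv2.cvtColor(c["frame"],cv2.COLOR_RGB2GRAY); big=cv2.resize(g[285:360,115:275],None,fx=6,fy=6,interpolation=cv2.INTER_CUBIC)
C=cv2.HoughCircles(big,cv2.HOUGH_GRADIENT,1,150,param1=120,param2=30,minRadius=75,maxRadius=130)
if C is not None:
  for x,y,r in C[0]: u,v=115+x/6-.5,285+y/6-.5; print("circ",round(u,1),round(v,1),round(r/6,1),np.round(at(c,u,v,.085)[:2],3),"r mm",r/6/480*995)
E
```

```text
[0.44785754 0.03480287 0.13482349] [ 3.13877168 -0.00480141  1.79347339] [-0.48755815 -0.24422079 -0.48376258] 0.9981554443126172 20.5
mac [452. 274. 471. 294.] 0.77
mac [350. 143. 368. 163.] 0.73
mac [485. 292. 504. 309.] 0.72
mac [474. 266. 493. 285.] 0.69
mac [438. 255. 461. 270.] 0.56
mac [377. 155. 396. 176.] 0.5
s scoop [330.6 212.  391.3 244.4] 0.68
s tea_tin_a [410.1 258.3 440.1 298.9] 0.96
s tea_tin_a [437.8 276.9 464.9 315.8] 0.87
s tea_tin_a [398.9 242.1 417.7 257.7] 0.83
s egg_timer [355.3 195.4 373.9 216.2] 0.5
s egg_timer [322.  211.1 393.  242.7] 0.15
t scoop [311.6 278.1 381.9 330.9] 0.88
t tea_tin_a [128.9 313.  167.4 340.8] 0.9
t tea_tin_a [173.2 299.3 210.9 330.8] 0.78
t egg_timer [354.3 329.9 380.7 357. ] 0.64
side0 37.23552123552123
top0 138.49884792626727
circ 188.8 315.2 14.7 [0.448 0.229] r mm 30.540974
```

```bash
python3 - <<'E'
from h import *
c=capture("top"); im=cv2.imread("pics/top0.png",0)
for (x0,y0) in((125,305),(168,295),(212,298)):
    big=cv2.resize(im[y0:y0+45,x0:x0+48],None,fx=8,fy=8,interpolation=cv2.INTER_CUBIC)
    C=cv2.HoughCircles(big,cv2.HOUGH_GRADIENT,1.5,100,param1=120,param2=15,minRadius=105,maxRadius=132)
    for x,y,r in (C[0][:3] if C is not None else []): u,v=x0+x/8-.5,y0+y/8-.5; print("circ",round(u,1),round(v,1),round(r/8,1),np.round(at(c,u,v,.085)[:2],3))
# register front lower edge candidates & pot
for u,v in((145,272),(305,228)): print(at(c,u,v,0)[:2],at(c,u,v,.1)[:2])
print("pot",at(c,277,362,.03)[:2])
E
```

```text
circ 144.3 327.7 15.2 [0.426 0.32 ]
circ 189.0 315.6 15.0 [0.447 0.229]
circ 233.3 320.7 15.1 [0.434 0.138]
[0.55503093 0.35187343] [0.53849396 0.31742025]
[ 0.64472778 -0.01455629] [ 0.61988723 -0.01508767]
pot [0.34681366 0.05435828]
```

Call:
{"method": "apply_moves", "body": {"commands": [{"xyz": [-0.018, 0.05, 0], "angular": [0, 0, 0], "jaw": 1}, {"xyz": [-0.018, 0.1, 0], "angular": [0, 0, 0], "jaw": 1}, {"xyz": [-0.018, 0.138, 0], "angular": [0, 0, 0], "jaw": 1}, {"xyz": [-0.018, 0.138, 0], "angular": [0, 0, 0], "jaw": 1}, {"xyz": [-0.018, 0.138, 0], "angular": [0, 0, 0], "jaw": 1}, {"xyz": [-0.018, 0.138, -0.03], "angular": [0, 0, 0], "jaw": 1}, {"xyz": [-0.018, 0.138, -0.06], "angular": [0, 0, 0], "jaw": 1}, {"xyz": [-0.018, 0.138, -0.06], "angular": [0, 0, 0], "jaw": 1}]}}

```text
time: 21.67
position: [0.4312, 0.1354, 0.0855]
tcp_rot: [-3.137, 0.002, 1.794]
wrist_force: [-2.0, -0.7, -0.7]
width: 1.003
```

```bash
python3 - <<'E'
from h import *
o=get_obs(); print(o["position"],o["tcp_rot"],o["wrist_force"])
s=capture("side"); 
for p in((.426,.32),(.447,.229),(.434,.138)):
    a=np.array([[p[0]+.0305*np.cos(t),p[1]+.0305*np.sin(t),z] for t in np.linspace(0,6.28,40) for z in(0,.085)]); q=np.array([proj(s,x) for x in a]); print(np.round([*q.min(0),*q.max(0)]))
for b in masks_of(s,"tea_tin_a"): print(np.round(b["rect"]),b["p"])
f=[(capture('top'),get_obs()['wrist_force'])[1] for i in range(8)];print(np.mean(f,0))
E
```

```text
[0.43116821 0.13543303 0.08554051] [-3.13662970e+00  2.14942488e-03  1.79407925e+00] [-1.99122865 -0.69949295 -0.65874152]
[436. 274. 465. 316.]
[408. 257. 435. 297.]
[393. 238. 417. 276.]
[397. 241. 417. 264.] 0.85
[437. 279. 468. 320.] 0.85
[407. 259. 438. 298.] 0.75
[323. 212. 394. 242.] 0.19
[ 0.01512559 -0.00606443  0.05078675]
```

Call:
{"method": "apply_moves", "body": {"commands": [{"xyz": [0.002, 0.003, -0.03], "angular": [0, 0, 0], "jaw": 1}, {"xyz": [0.002, 0.003, -0.06], "angular": [0, 0, 0], "jaw": 1}, {"xyz": [0.002, 0.003, -0.09], "angular": [0, 0, 0], "jaw": 1}, {"xyz": [0.002, 0.003, -0.113], "angular": [0, 0, 0], "jaw": 1}, {"xyz": [0.002, 0.003, -0.113], "angular": [0, 0, 0], "jaw": -1}, {"xyz": [0.002, 0.003, -0.113], "angular": [0, 0, 0], "jaw": -1}, {"xyz": [0.002, 0.003, -0.113], "angular": [0, 0, 0], "jaw": -1}, {"xyz": [0.002, 0.003, -0.113], "angular": [0, 0, 0], "jaw": -1}]}}

```text
time: 22.83
position: [0.4358, 0.1403, 0.0053]
tcp_rot: [3.139, -0.001, 1.795]
wrist_force: [-0.2, -0.1, 0.2]
width: 0.779
```

Call:
{"method": "apply_moves", "body": {"commands": [{"xyz": [0, 0, 0], "angular": [0, 0, 0], "jaw": -1}, {"xyz": [0, 0, 0], "angular": [0, 0, 0], "jaw": -1}, {"xyz": [0, 0, 0], "angular": [0, 0, 0], "jaw": -1}, {"xyz": [0, 0, 0], "angular": [0, 0, 0], "jaw": -1}]}}

```text
time: 23.17
position: [0.4356, 0.1403, 0.0051]
tcp_rot: [3.14, -0.001, 1.795]
wrist_force: [-0.1, -0.2, 6.8]
width: 0.691
```

Call:
{"method": "apply_moves", "body": {"commands": [{"xyz": [0, 0, 0.01], "angular": [0, 0, 0], "jaw": -1}, {"xyz": [0, 0, 0.02], "angular": [0, 0, 0], "jaw": -1}, {"xyz": [0, 0, 0.03], "angular": [0, 0, 0], "jaw": -1}, {"xyz": [0, 0, 0.04], "angular": [0, 0, 0], "jaw": -1}, {"xyz": [0, 0, 0.04], "angular": [0, 0, 0], "jaw": -1}, {"xyz": [0, 0, 0.04], "angular": [0, 0, 0], "jaw": -1}]}}

```text
time: 23.67
position: [0.435, 0.1401, 0.0345]
tcp_rot: [3.14, -0.001, 1.795]
wrist_force: [0.3, 0.1, -4.2]
width: 0.691
```

```bash
cat > w.py <<'E'
from h import *
f=[(capture('top'),get_obs()['wrist_force'])[1] for i in range(8)];print(np.mean(f,0),get_obs()["position"],get_obs()["time"],get_obs()["width"])
E
python3 w.py
```

```text
[ 0.18583547  0.18334163 -5.10571259] [0.43464542 0.13970497 0.03382103] 24.0667 0.6907964550120649
```

Call:
{"method": "apply_moves", "body": {"commands": [{"xyz": [0, 0, 0.02], "angular": [0, 0, 0], "jaw": -1}, {"xyz": [0, 0, 0.05], "angular": [0, 0, 0], "jaw": -1}, {"xyz": [0, 0, 0.09], "angular": [0, 0, 0], "jaw": -1}, {"xyz": [0, 0, 0.13], "angular": [0, 0, 0], "jaw": -1}, {"xyz": [0, 0, 0.17], "angular": [0, 0, 0], "jaw": -1}, {"xyz": [0, 0, 0.2], "angular": [0, 0, 0], "jaw": -1}, {"xyz": [0, 0, 0.22], "angular": [0, 0, 0], "jaw": -1}, {"xyz": [0, 0, 0.227], "angular": [0, 0, 0], "jaw": -1}]}}

```text
time: 24.73
position: [0.4358, 0.1402, 0.2066]
tcp_rot: [3.138, -0.001, 1.795]
wrist_force: [0.4, 0.1, -4.9]
width: 0.695
```

Call:
{"method": "apply_moves", "body": {"commands": [{"xyz": [0, 0, 0], "angular": [0, 0, 0], "jaw": -1}, {"xyz": [0, 0, 0], "angular": [0, 0, 0], "jaw": -1}, {"xyz": [0, 0, 0], "angular": [0, 0, 0], "jaw": -1}, {"xyz": [0, 0, 0], "angular": [0, 0, 0], "jaw": -1}, {"xyz": [0, 0, 0], "angular": [0, 0, 0], "jaw": -1}, {"xyz": [0, 0, 0], "angular": [0, 0, 0], "jaw": -1}]}}

```text
time: 25.23
position: [0.4345, 0.1397, 0.2037]
tcp_rot: [-3.141, 0.0, 1.795]
wrist_force: [-0.1, 0.1, -4.7]
width: 0.69
```

```bash
python3 w.py; python3 - <<'E'
from h import *
s=capture("side"); c=capture("top"); save(s,"s6"); save(c,"t6")
for b in masks_of(s,"tea_tin_a"): print("s",np.round(b["rect"]),round(b["p"],2))
p=(.434,.139)
for z0 in (.17,.2): 
  a=np.array([[p[0]+.0305*np.cos(t),p[1]+.0305*np.sin(t),z] for t in np.linspace(0,6.28,40) for z in(z0,z0+.085)]); q=np.array([proj(s,x) for x in a]); print(z0,np.round([*q.min(0),*q.max(0)]))
for b in masks_of(c,"macaron_0"): print("t mac",np.round(b["rect"]),round(b["p"],2))
for k,n in(("s",s),("t",c)):
  for nm in("scoop","honey_jar","egg_timer"):
    for b in masks_of(n,nm)[:1]: print(k,nm,np.round(b["rect"],1),round(b["p"],2))
# bright pan corner extents of scoop, start vs now, by phase correlation on side & top
for f,im,r in(("side0",s,(205,236,316,352)),("top0",c,(270,335,312,392))):
    a=cv2.imread(f"pics/{f}.png",0)[r[0]:r[1],r[2]:r[3]].astype(float); b=cv2.cvtColor(im["frame"],cv2.COLOR_RGB2GRAY)[r[0]:r[1],r[2]:r[3]].astype(float)
    print(f,np.abs(a-b).mean())
E
```

```text
[-0.37838614 -0.28491224 -4.79660477] [0.43478415 0.13982128 0.20429498] 25.6333 0.6923579635035031
s [402. 179. 425. 220.] 0.92
s [437. 279. 465. 319.] 0.91
s [410. 258. 437. 296.] 0.84
0.17 [397. 186. 423. 226.]
0.2 [398. 175. 425. 217.]
t mac [378. 157. 395. 175.] 0.81
t mac [449. 277. 469. 295.] 0.68
t mac [437. 253. 461. 271.] 0.62
t mac [472. 267. 492. 286.] 0.58
t mac [352. 144. 366. 161.] 0.48
s scoop [325.8 212.7 394.  242.7] 0.79
s honey_jar [252.  211.8 276.9 234.9] 0.63
s egg_timer [353.1 194.1 376.  221.4] 0.59
t scoop [274.2 277.8 384.9 328.6] 0.78
t honey_jar [375.7 182.9 405.6 210.4] 0.8
t egg_timer [354.1 328.3 382.4 358.3] 0.73
side0 8.847670250896057
top0 8.374230769230769
```

```bash
python3 - <<'E'
from h import *
def best(a,b,r):
    t=a[r[0]:r[1],r[2]:r[3]]; w=b[r[0]-6:r[1]+6,r[2]-6:r[3]+6]; k=4
    m=cv2.matchTemplate(cv2.resize(w,None,fx=k,fy=k,interpolation=cv2.INTER_CUBIC),cv2.resize(t,None,fx=k,fy=k,interpolation=cv2.INTER_CUBIC),cv2.TM_CCOEFF_NORMED)
    _,v,_,l=cv2.minMaxLoc(m); return round(v,2),(l[0]/k-6,l[1]/k-6)
L=lambda n:cv2.imread(f"pics/{n}.png",0)
for n,r in(("front-left",(212,226,319,333)),("front-right",(206,218,336,352)),("handle end",(229,246,376,396))): print("side",n,best(L("side0"),L("s6"),r))
for n,r in(("front-left",(270,286,362,380)),("front-right",(308,322,374,390)),("handle",(308,330,270,300))): print("top",n,best(L("top0"),L("t6"),r))
for n in("t5","t6","top0"): print(n,cv2.imread(f"pics/{n}.png")[296:304,488:498].mean((0,1)))
c=capture("top"); print([ (np.round(b["rect"]),round(b["p"],2)) for b in boxes_of(c,"macaron_0")])
for u,v in((494,300),(482,276),(449,262),(460,285)):
    p=at(c,u,v,.027)[:2]-[.492,-.353]; t=np.radians(15); print("box xy",np.round([p@[np.cos(t),np.sin(t)],p@[-np.sin(t),np.cos(t)]],3))
E
```

```text
side front-left (0.99, (0.5, -0.25))
side front-right (0.92, (0.0, 0.0))
side handle end (0.99, (0.25, -0.25))
top front-left (1.0, (0.25, 0.75))
top front-right (1.0, (0.25, 1.0))
top handle (1.0, (0.0, 0.75))
t5 [181.15   223.4375 243.15  ]
t6 [180.95   223.2375 242.925 ]
top0 [138.5    187.9875 223.375 ]
[(array([378., 157., 397., 174.]), 0.8), (array([482., 289., 502., 309.]), 0.76), (array([448., 275., 471., 294.]), 0.72), (array([474., 266., 494., 285.]), 0.67), (array([439., 253., 461., 272.]), 0.59), (array([351., 142., 368., 166.]), 0.5)]
box xy [-0.048 -0.059]
box xy [ 0.009 -0.053]
box xy [0.06  0.005]
box xy [0.005 0.   ]
```

```bash
python3 -c "
from plant import *
o=get_obs();print(o['position'],o['wrist_force'],o['width'],o['time']);print(job_done())"
```

```text
[0.4347836  0.13980386 0.20428503] [-0.71415448  0.3287637  -4.59377046] 0.690825354080782 26.2333
the job is handed in; nothing more can be done
None
```

I tipped the four macarons into the pastry box, laid the scoop back flat on the counter, and handed in at 26 s while holding one tea tin up. No verdict was reported.

**Scoop:** The first grasp closed on nothing, because the fingers sit about 4 cm higher than the reported TCP pose implies. I corrected for that and gripped the handle on the second try. The scoop then turned about 17° in the grip, so I tilted the gripper to compensate before setting it down.

**Macarons:** After tipping, the wrist carried 1.67 N, which is the scoop alone. The camera shows all four macarons inside the box. Back on the counter, the scoop's corners and handle match the starting pictures to within 1 pixel.

**Tin:** The first tin I lifted, the right-hand one, weighs about 4.8 N. That is above the 3.7 N limit for an empty, so I took it as the full one and did not heft the other two. It is held upright with its underside about 0.20 m up. The other two still stand in their places.

**Last checks:** One network pass missed the fourth macaron, and the next pass and the pixel colours showed it in place. The jar and timer are where they started, going by the network boxes.

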